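# Load the juicer with carrots by the tray

### The arm

A 6-joint arm with a two-finger parallel gripper is mounted at the origin on the work surface. World frame = base frame: x ahead of the robot, y to its left, z up, the work surface at z = 0. Lengths are in mm, angles in rad, forces in N, time in s.
With the tool pointing down it reaches from about 275 to 750 mm from the base axis. Payload 10.2 kg.
Tool frame: the origin (TCP) lies at the very end of the fingers, on their centre line; the grasp point (between the pads) lies 19 mm behind it; z points along the fingers, x is the direction in which the jaws open and shut, and the axes are right-handed (so a half turn about z gives the same grasp; the last joint's range is limited). The gripper opens to 85 mm and grips with 20 to 120 N. Pads are 22 mm wide; open, the fingers measure 114 mm over their backs; the gripper's body (76 mm by 85 mm) begins 54 mm behind the grasp point. The pads swing forward as they close: fully open they stand 13 mm farther back than shut.
Start: joints at [-1.503, 0.313, 1.498, -0, 1.331, -0.223], TCP at [150.514, -502.968, 231.294] pointing down, gripper open.
Joint ranges: [-2.94, 2.94], [-0.97, 2.17], [0.19, 2.56], [-1.23, 4.37], [0.02, 3.11], [-2.88, 2.88]. Speed limits (rad/s): [2.39, 2.39, 3.01, 3.14, 3.14, 3.14].

### API

Orientations are given as a unit quaternion [w, x, y, z].
In Python, from rig import ctrl, cams gives the robot as it stands.
- The arm moves only by the tool play_rows, never from a script. Its argument "steps" is a list of rows, each a list of 2 entries, a list of its own where there are three numbers: the shift along the tool's x, y, z normalised to -1 to 1, where 1 is 0.75 m, then the turn, a rotation vector about the tool's x, y, z normalised to -1 to 1, where 1 is 45 degrees. A call has 1 to 20 rows; each row shifts and turns the commanded pose from where the row before left it, along the tool's axes as they then stand; what a row does not reach is not made up. A row lasts 1/10 s, in which the tool goes at most 50 mm and 8.59 degrees, less where a joint would pass 70% of its speed; a pose out of reach is approached as far as the arm can. A call with a number of a shift or a turn outside -1 to 1 is refused whole. A call with a gripper value outside its range is refused whole. "grip" is the closure, from 0 (fully open) to 1 (shut), set as the call begins (left out, the last holds). The fingers move at their own pace and stop on an object; "squeeze" is the grip in N (left out, the last holds). Time passes only in rows, so rows that do not move let the fingers close. It gives the time, the measured TCP pose, the force and the opening at its end, in the units of the state.
- ctrl.sense(): the state, without advancing time (a new reading comes with each control period).
- cams.capture(name): name is "scene" or "top"; returns the picture (420x560x3 uint8, red, green, blue); there is no depth.
- cams.camera_info(name): a dict with "fx", "fy", "cx", "cy" (pixels), "dist_coeffs" ([k1, k2, p1, p2, k3] as OpenCV has them; the pictures are not rectified), "xyz" and "attitude" of the camera in the world. Camera axes: x right, y up, looking along -z (the intrinsics and any distortion apply to the point x, -y, -z); pixel columns grow to the right and rows downward; lengths in mm; the calibration is good to about 2 mm. A picture is of the moment at which its call begins. camera_info takes no time and is no camera call.
- ctrl.finish_job(): hands the job in, once; it reports no verdict.
Trained networks look in the newest picture that a camera, given by its name, has taken for a name from the list of things; names that differ only in an ending like _2 or _b are one class to them, and where a whole thing is asked for, a point or a joint stands for the part that bears it (a point fixed in the world has none). Each returns a list of dicts, best first, with "p" (0 to 1); they miss things now and then, are a little off and sometimes report something else, mostly with a low value. They report only what shows in the picture. A call takes as long as a camera call. They do not tell look-alikes from the thing itself.
- cams.search_frame(camera, thing): "rect" ([centre column, centre row, width, height] in pixels, round what is visible of it).
- cams.tip_of(camera, thing): "pixel" ([column, row] in pixels: a listed point, or the origin of a listed thing).
The state is a dict: "time_s": time; "joints": joint angles; "dq": joint speeds; "tau": joint torques, N m; "eef_pos": TCP position; "ee_rot": TCP orientation; "force": force on the tool from outside, world axes, zero at the start; "wrist_torque": the same for the moment, N m; "grip_width": opening from 0.0 (shut) to 1.0 (fully open).
Only numpy, scipy, OpenCV 4.12 (cv2) and the standard library are available. Lean on these libraries where they do the work, as an engineer would, in place of code of your own. Each camera call takes 0.05 s, during which the arm holds its last target.

### The job

Before feeding the juicer, push its red mushroom stop button fully down and let go. Then put every carrot chunk from the counter in the aluminium tray, tip the whole trayful into the juicer's white hopper, and set the empty tray back flat on the wooden board, fully on it. Last, turn the red stop head clockwise as far as it goes to reset it; leave the other kitchen things where they are.

Things in the scene. Friction and masses are not known exactly. Their poses are not given: they have to be found in the camera images.
- juicer: Fixed juicer, origin on the counter under its hopper's centre, x forward at yaw 0; yaw within 0.15 rad. On its +x side, x = 101 to 271 mm, a steel motor housing 170 mm wide, 135 mm high. On its -x side, x = -99 to -189 mm, a yellow switch box 100 mm wide, 60 mm high, with the stop button on top at x = -144 mm, y = 0. A clear jug, 90 mm wide and high, stands at x = 50, y = 205 mm.
- hopper_rim (a point): Centre of the mouth of the open-topped square white hopper, 130 mm above the counter, axes as the juicer's. The hopper is 200 x 200 mm outside, walls 6 mm thick (188 mm square inside).
- hopper_floor (a point): Centre of the hopper's flat inner floor, 30 mm above the counter.
- stop_press (a joint): Travel of the spring mushroom button: 0 up, 0.007 m fully down. It moves straight down, takes 1.5 N to start and 5 N to be fully down, and springs back up by itself when let go. It counts as pressed beyond 0.005 m.
- reset_knob (a joint): Turn of the red mushroom head about its upright axis, in rad: grows clockwise seen from above, from 0 to a stop at 1.4; starts at 0 to 0.2; friction about 0.05 N m, stays where it is left. It counts as reset beyond 1.2.
- knob_top (a point): Centre of the top of the grip bar on the red mushroom head, about 121 mm above the counter when up. The bar is 54 mm long along this point's x axis, 14 mm thick along its y axis and 27 mm high above the round 66 mm wide red cap. The point turns and sinks with the head.
- board: Fixed wooden board lying on the counter, 260 (x) x 220 (y) x 12 mm, origin at the centre of its underside. The tray starts near its middle. Four chunks fit on the tray floor in two rows of two along the tray's x, a fifth on top of them.
- tray: Aluminium scoop tray, loose, 0.3 kg, origin at the centre of its underside. Pan 170 mm along its x (-85 to +85 mm), 158 mm wide along y (150 inside), floor 4 mm thick, side and back walls up to 35 mm above the underside; the +x end is open, with no lip. Friction about 0.6: chunks slide out when it is tipped some 40 degrees, open end down.
- tray_handle (a point): Top centre of the tray's upright blue handle plate, at x = -95 mm in the tray's frame (outside its back wall), 75 mm above its underside, axes as the tray's. The plate is 12 mm thick along x and 80 mm wide along y; its top 40 mm stand clear above the walls and can be gripped from above, fingers closing along the tray's x.
- carrot1: Thick square-cut orange carrot chunk, loose, about 60 g: a bar 64 mm long (along its own x axis), 30 x 30 mm across, with rounded edges; origin at its centre (15 mm above what it lies on). May be absent.
- carrot2: Thick square-cut orange carrot chunk, loose, about 60 g: a bar 64 mm long (along its own x axis), 30 x 30 mm across, with rounded edges; origin at its centre (15 mm above what it lies on). May be absent.
- carrot3: Thick square-cut orange carrot chunk, loose, about 60 g: a bar 64 mm long (along its own x axis), 30 x 30 mm across, with rounded edges; origin at its centre (15 mm above what it lies on). May be absent.
- carrot4: Thick square-cut orange carrot chunk, loose, about 60 g: a bar 64 mm long (along its own x axis), 30 x 30 mm across, with rounded edges; origin at its centre (15 mm above what it lies on). May be absent.
- carrot5: Thick square-cut orange carrot chunk, loose, about 60 g: a bar 64 mm long (along its own x axis), 30 x 30 mm across, with rounded edges; origin at its centre (15 mm above what it lies on). May be absent.
- mug: Bystander: blue mug, 76 mm wide, 90 mm high; origin at the centre of its underside. Leave it alone.
- spoon: Bystander: wooden spoon lying down, 200 mm long; origin at the middle of its underside. Leave it alone.
- spice1: Bystander: spice jar, 44 mm wide, 100 mm high; origin at the centre of its underside. Leave it alone.
- spice2: Bystander: spice jar, 44 mm wide, 100 mm high; origin at the centre of its underside. Leave it alone.
- soap: Bystander: white bottle, 64 mm wide, 170 mm high; origin at the centre of its underside. Leave it alone.
- bowl: Bystander: white bowl, 120 mm wide, 50 mm high; origin at the centre of its underside. Leave it alone.
Not all that is in view belongs to the job. What is shaped like the carrot4 but pink or purple is not meant.

How it is judged (in metres and radians):
On the way, in this order (a step that is already met when the one before it is completed fails the run):
1. the mushroom stop button is pushed fully down (value of joint stop_press above 0.005 m), for 0.05 s.
2. every carrot chunk lies in the tray, the tray level, the stop button let go (x of carrot1 in the frame of tray between -0.085 and 0.085 m and y of carrot1 in the frame of tray between -0.075 and 0.075 m and z of carrot1 in the frame of tray between 0.005 and 0.07 m and x of carrot2 in the frame of tray between -0.085 and 0.085 m and y of carrot2 in the frame of tray between -0.075 and 0.075 m and z of carrot2 in the frame of tray between 0.005 and 0.07 m and x of carrot3 in the frame of tray between -0.085 and 0.085 m and y of carrot3 in the frame of tray between -0.075 and 0.075 m and z of carrot3 in the frame of tray between 0.005 and 0.07 m and x of carrot4 in the frame of tray between -0.085 and 0.085 m and y of carrot4 in the frame of tray between -0.075 and 0.075 m and z of carrot4 in the frame of tray between 0.005 and 0.07 m and x of carrot5 in the frame of tray between -0.085 and 0.085 m and y of carrot5 in the frame of tray between -0.075 and 0.075 m and z of carrot5 in the frame of tray between 0.005 and 0.07 m and linear speed of each of carrot1, carrot2, carrot3, carrot4, carrot5 below 0.03 m/s and angle between tray's own z axis and vertical below 0.2 rad and value of joint stop_press below 0.002 m), for 0.2 s.
3. the tray is tipped (over 20 degrees) above the hopper (angle between tray's own z axis and vertical above 0.35 rad and horizontal distance between tray and juicer below 0.22 m and height (world z) of tray above 0.12 m).
4. every carrot chunk lies in the hopper (x of carrot1 in the frame of juicer between -0.094 and 0.094 m and y of carrot1 in the frame of juicer between -0.094 and 0.094 m and z of carrot1 in the frame of juicer between 0.03 and 0.13 m and x of carrot2 in the frame of juicer between -0.094 and 0.094 m and y of carrot2 in the frame of juicer between -0.094 and 0.094 m and z of carrot2 in the frame of juicer between 0.03 and 0.13 m and x of carrot3 in the frame of juicer between -0.094 and 0.094 m and y of carrot3 in the frame of juicer between -0.094 and 0.094 m and z of carrot3 in the frame of juicer between 0.03 and 0.13 m and x of carrot4 in the frame of juicer between -0.094 and 0.094 m and y of carrot4 in the frame of juicer between -0.094 and 0.094 m and z of carrot4 in the frame of juicer between 0.03 and 0.13 m and x of carrot5 in the frame of juicer between -0.094 and 0.094 m and y of carrot5 in the frame of juicer between -0.094 and 0.094 m and z of carrot5 in the frame of juicer between 0.03 and 0.13 m and linear speed of each of carrot1, carrot2, carrot3, carrot4, carrot5 below 0.03 m/s), for 0.2 s.
5. the tray is back on the board (x of tray in the frame of board between -0.05 and 0.05 m and y of tray in the frame of board between -0.04 and 0.04 m and z of tray in the frame of board between 0.008 and 0.02 m and angle between tray's own z axis and vertical below 0.1 rad), for 0.2 s.
6. the red head is turned clockwise to its stop (value of joint reset_knob above 1.2 rad), for 0.1 s.
At the end, for the whole second after the job is handed in: Every carrot chunk present lies at rest in the hopper, its centre below the rim; the tray stands level at rest on the board, its centre within 50 mm (along the board's length) and 40 mm (across) of the board's centre; the red head is turned past 1.2 rad and the button is up (less than 2 mm down) (all of step 4 and all of step 5 and linear speed of tray below 0.03 m/s and value of joint reset_knob above 1.2 rad and value of joint stop_press below 0.002 m); the robot touches nothing.
It fails at once if another kitchen thing (mug, spoon, spice jar, bottle, bowl) is moved more than 50 mm (distance of any of mug, spoon, spice1, spice2, soap, bowl from where it was at the start of the episode above 0.05 m).
Of carrot1, carrot2, carrot3, carrot4, carrot5 only 3 to 5 are there at a start; the rules pass over those that are not, and their reading is None.
At some moment in a run one of carrot1, carrot2, carrot3, carrot4, carrot5, tray may be knocked a few centimetres aside while the robot is not near it.
It also fails if it takes over 208 s, if anything falls off the work surface, if the arm or the gripper's body presses on something with over 40 N, if the wrist force passes 120 N, or if a joint passes its speed limit or range.

## Working session

There is one attempt and no reset: what is moved stays moved. The work goes in short steps, Python scripts to look and compute and a tool call to move; the robot and the scene stay as the last step left them, time stands still between calls to the robot, and variables do not carry over. Pictures are saved under pics/ and viewed, and the job is handed in when it is done.

Besides the shell and the picture viewer there is one more tool, called after "Emit:" as name([rows], argument=value, ...), one row to a line, values as JSON. play_rows: Moves the arm, as the interface text tells. Its arguments: {"type":"object","properties":{"steps":{"type":"array"},"grip":{"type":"number"},"squeeze":{"type":"number"}},"required":["steps"]}

```bash
ls; mkdir -p pics
python3 - <<'E'
from rig import ctrl,cams
import cv2
for n in("scene","top"):
    im=cams.capture(n); cv2.imwrite(f"pics/{n}0.png",im[:,:,::-1]); print(cams.camera_info(n))
print(ctrl.sense())
E
```

```text
pics
{'fx': 414.2207806554862, 'fy': 414.2207806554862, 'cx': 287.7946552444062, 'cy': 207.2966195293689, 'dist_coeffs': array([0.0303903, 0.       , 0.       , 0.       , 0.       ]), 'xyz': array([1158.25814666, -651.50330146,  684.6419738 ]), 'attitude': array([0.81149384, 0.42129318, 0.19724857, 0.35367048])}
{'fx': 426.3517150109463, 'fy': 426.3517150109463, 'cx': 280.96983649490613, 'cy': 201.7780424753463, 'dist_coeffs': array([-0.09177108,  0.        ,  0.        ,  0.        ,  0.        ]), 'xyz': array([ 311.75705352, -126.08915697, 1188.21363807]), 'attitude': array([ 0.73780325,  0.07678068, -0.0716872 , -0.66679235])}
{'time_s': 0.1, 'joints': array([-1.50337896e+00,  3.13392749e-01,  1.49830815e+00, -3.29905623e-05,
        1.33099431e+00, -2.23402405e-01]), 'dq': array([ 0.00038655, -0.00204378, -0.00220728,  0.00141767,  0.00099932,
       -0.000364  ]), 'tau': array([ 4.43584897e-03, -4.12898648e+01, -2.60141337e+01, -6.80421044e-05,
        3.00045765e-03, -1.29939153e-05]), 'eef_pos': array([ 150.50185044, -502.74596123,  230.8129038 ]), 'ee_rot': array([-4.08584424e-04,  8.02104981e-01, -5.97182799e-01, -3.70429986e-04]), 'force': array([-0.8189312 ,  0.42577204,  0.0552334 ]), 'wrist_torque': array([-0.00102481, -0.03679964, -0.03139769]), 'grip_width': 1.001835356952254}
```

View pics/scene0.png

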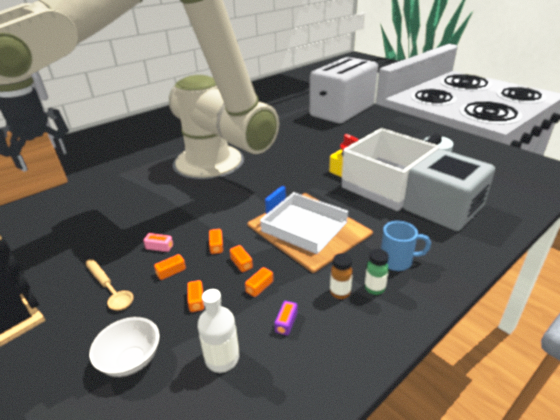

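View pics/top0.png

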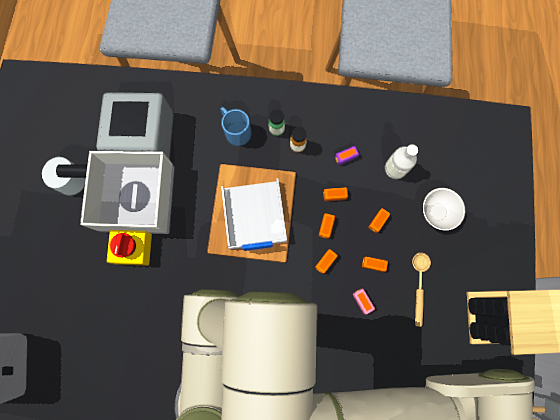

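The top view shows five plain orange chunks at about (335,195), (327,226), (379,220), (326,262) and (375,265). The pink-trimmed one at (363,301) and the purple one at (346,156) are decoys. The tray is on the board near (255,215), the hopper near (127,190) and the red button near (123,246).

```bash
cat > h.py <<'E'
from rig import ctrl,cams
import cv2, numpy as np
from scipy.spatial.transform import Rotation as R
def q2R(q): return R.from_quat([q[1],q[2],q[3],q[0]])
def cam(n):
    i=cams.camera_info(n); K=np.array([[i['fx'],0,i['cx']],[0,i['fy'],i['cy']],[0,0,1]])
    Rw=q2R(i['attitude']).as_matrix()@np.diag([1,-1,-1]); return K,np.array(i['dist_coeffs']),Rw,np.array(i['xyz'])
def unproj(n,px,z):
    K,d,Rw,t=cam(n); px=np.atleast_2d(np.array(px,float))
    u=cv2.undistortPoints(px[:,None],K,d)[:,0]
    ray=np.c_[u,np.ones(len(u))]@Rw.T
    return t+ray*((z-t[2])/ray[:,2])[:,None]
def proj(n,P):
    K,d,Rw,t=cam(n); P=np.atleast_2d(np.array(P,float))
    pc=(P-t)@Rw
    return cv2.projectPoints(pc,np.zeros(3),np.zeros(3),K,d)[0][:,0]
def snap(n,f):
    im=cams.capture(n); cv2.imwrite(f"pics/{f}.png",im[:,:,::-1]); return im
def carrots(im,n="top",z=30):
    hsv=cv2.cvtColor(im,cv2.COLOR_RGB2HSV)
    m=cv2.inRange(hsv,(6,200,130),(16,255,255))
    c,_=cv2.findContours(m,cv2.RETR_EXTERNAL,cv2.CHAIN_APPROX_NONE); out=[]
    for k in c:
        a=cv2.contourArea(k)
        if a<60: continue
        P=unproj(n,k[:,0],z)[:,:2].astype(np.float32)
        (cx,cy),(w,h),ang=cv2.minAreaRect(P)
        if w<h: w,h,ang=h,w,ang+90
        ang=(ang+90)%180-90
        out.append((round(cx),round(cy),round(w),round(h),round(np.radians(ang),2),a))
    return out
def mv(tp,yaw=None,Rt=None):
    """rows needed: shift in tool frame normalised, rotvec normalised (/45deg) from current measured pose"""
    s=ctrl.sense(); Rc=q2R(s['ee_rot'])
    sh=Rc.inv().apply(np.array(tp)-s['eef_pos'])
    return sh/750
E
python3 - <<'E'
from h import *
im=cams.capture("top")
for c in carrots(im): print(c, proj("top",[c[0],c[1],15]).round())
for n in("scene","top"):
  if n=="scene": cams.capture(n)
  for t in("hopper_rim","hopper_floor","knob_top","tray_handle","tray","board","juicer"):
    print(n,t,[(np.round(d['pixel']).tolist(),round(d['p'],2)) for d in cams.tip_of(n,t)[:2]])
s=ctrl.sense();print(q2R(s['ee_rot']).as_matrix().round(3))
E
```

```text
(310, -354, 47, 14, np.float64(0.6), 79.0) [[363. 301.]]
(414, -375, 68, 30, np.float64(1.46), 197.5) [[373. 264.]]
(408, -243, 66, 31, np.float64(-0.57), 211.5) [[325. 261.]]
(505, -237, 66, 31, np.float64(-0.16), 237.5) [[326. 226.]]
(535, -380, 68, 31, np.float64(-0.52), 205.0) [[378. 221.]]
(598, -254, 67, 33, np.float64(-1.38), 221.5) [[335. 194.]]
scene hopper_rim [([392.0, 149.0], 0.7)]
scene hopper_floor [([389.0, 178.0], 0.78)]
scene knob_top [([218.0, 243.0], 0.62), ([347.0, 132.0], 0.52)]
scene tray_handle [([273.0, 192.0], 0.71), ([260.0, 282.0], 0.52)]
scene tray [([304.0, 227.0], 0.75), ([112.0, 285.0], 0.64)]
scene board []
scene juicer [([387.0, 186.0], 0.68), ([348.0, 133.0], 0.47)]
top hopper_rim [([119.0, 188.0], 0.81)]
top hopper_floor [([132.0, 196.0], 0.65)]
top knob_top [([116.0, 247.0], 0.76)]
top tray_handle [([256.0, 245.0], 0.59)]
top tray []
top board []
top juicer [([140.0, 198.0], 0.57)]
[[ 0.287 -0.958 -0.   ]
 [-0.958 -0.287 -0.   ]
 [ 0.     0.    -1.   ]]
```

Run:
```python
from h import *
im=cv2.imread("pics/top0.png")
a=im[140:275,70:185]; b=im[150:270,200:305]
cv2.imwrite("pics/z1.png",cv2.resize(a,None,fx=5,fy=5,interpolation=cv2.INTER_CUBIC)[:600]); 
cv2.imwrite("pics/z2.png",cv2.resize(b,None,fx=5,fy=5,interpolation=cv2.INTER_CUBIC))
print(unproj("top",[119,188],130),unproj("top",[116,247],121),unproj("top",[256,245],87),unproj("scene",[392,149],130),unproj("scene",[347,132],121),unproj("scene",[273,192],87), unproj("top",[132,196],30))
hsv=cv2.cvtColor(im,cv2.COLOR_BGR2HSV)
m=cv2.inRange(hsv,(8,60,60),(25,190,255)); m[:, :205]=0;m[:,300:]=0;m[:160]=0;m[265:]=0
c,_=cv2.findContours(m,cv2.RETR_EXTERNAL,cv2.CHAIN_APPROX_NONE);k=np.vstack(c)
P=unproj("top",k[:,0],12)[:,:2].astype(np.float32); r=cv2.minAreaRect(P);print("board",r)
m=cv2.inRange(hsv,(105,150,60),(125,255,255)); m[:, :235]=0;m[:,280:]=0;m[:230]=0;m[255:]=0
k=np.argwhere(m)[:,::-1].astype(float);P=unproj("top",k,87)[:,:2].astype(np.float32);print("handle",cv2.minAreaRect(P),len(k))
```

```text
[[530.87131479 313.74977518 130.        ]] [[379.82933783 297.87501002 121.        ]] [[425.8387872  -53.36867755  87.        ]] [[543.49839776 301.32240293 130.        ]] [[359.91619058 314.57956011 121.        ]] [[425.51692644 -57.92321733  87.        ]] [[532.41227403 313.73148305  30.        ]]
board ((525.7407836914062, -26.135536193847656), (222.11061096191406, 261.4445495605469), 89.2525863647461)
handle ((424.40020751953125, -55.06736373901367), (14.58779525756836, 76.34210205078125), 13.47557544708252) 166
```

View pics/z1.png

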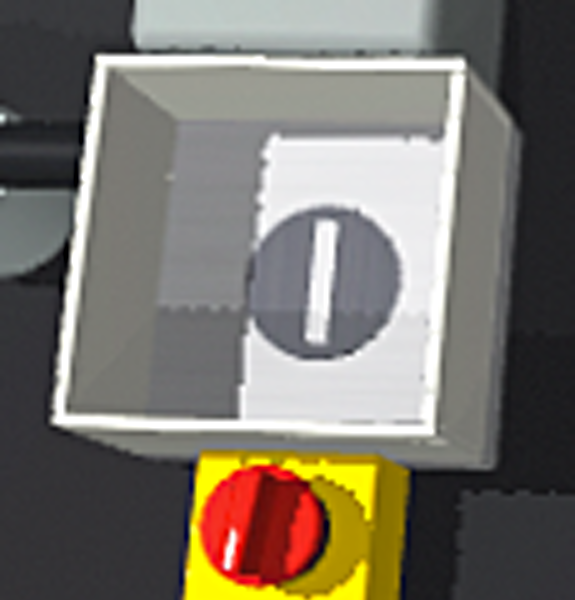

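View pics/z2.png

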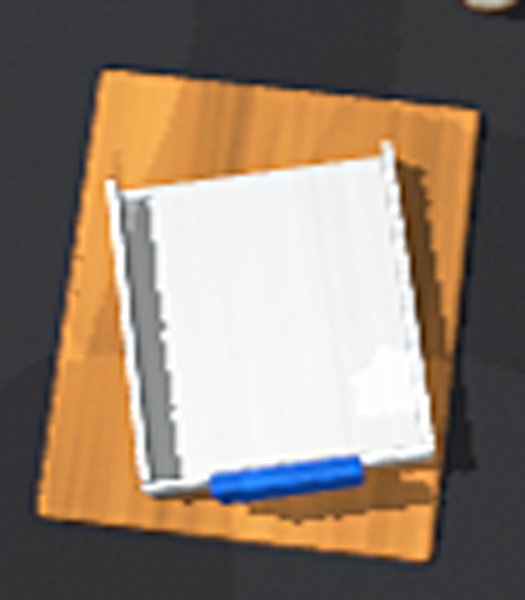

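Run:
```python
from h import *
def f(pts,o): return np.array(pts)/5-0.4+np.array(o)
C=unproj("top",f([(98,57),(465,60),(435,437),(52,425)],(70,140)),130)[:,:2]
c=C.mean(0); d=(C[0]+C[1]-C[2]-C[3]);l=C[0]+C[3]-C[1]-C[2]
print("hop",C.round(),c,np.linalg.norm(d)/2,np.linalg.norm(l)/2,np.arctan2(d[1],d[0]),np.arctan2(-l[0],l[1]))
yaw=(np.arctan2(d[1],d[0])+np.arctan2(-l[0],l[1]))/2
k=c-144*np.array([np.cos(yaw),np.sin(yaw)]);print("knob",k,proj("top",[*k,121]),proj("top",[*k,94]),(proj("top",[*k,121])-[70,140]+.4)*5, proj("scene",[*k,121]))
T=unproj("top",f([(108,180),(387,143),(437,457),(147,493)],(200,150)),47)[:,:2]
c=T.mean(0);d=(T[0]+T[1]-T[2]-T[3]);l=T[0]+T[3]-T[1]-T[2]
print("tray",T.round(),c,np.linalg.norm(d)/2,np.linalg.norm(l)/2,np.arctan2(d[1],d[0]),np.arctan2(-l[0],l[1]))
im=cv2.imread("pics/scene0.png")
cv2.imwrite("pics/z3.png",cv2.resize(im[110:210,300:440],None,fx=5,fy=5,interpolation=cv2.INTER_CUBIC))
im=cv2.imread("pics/top0.png")
cv2.imwrite("pics/z4.png",cv2.resize(im[225:275,95:160],None,fx=10,fy=10,interpolation=cv2.INTER_CUBIC))
```

```text
hop [[623. 414.]
 [640. 216.]
 [440. 199.]
 [426. 399.]] [532.0514011 306.7629893] 198.75038989252124 199.71835901323055 0.07953907947077 0.07965597134548814
knob [388.50733545 295.31304527] [[117.54763998 243.721344  ]] [[121.36045973 244.90162672]] [[239.73819989 520.60671998]] [[349.83608192 136.484762  ]]
tray [[ 583.   63.]
 [ 620.  -88.]
 [ 449. -132.]
 [ 414.   20.]] [516.65734138 -34.08162494] 175.74335899376163 156.1722489203169 0.2522747332041521 0.2316137314436089
```

View pics/z3.png

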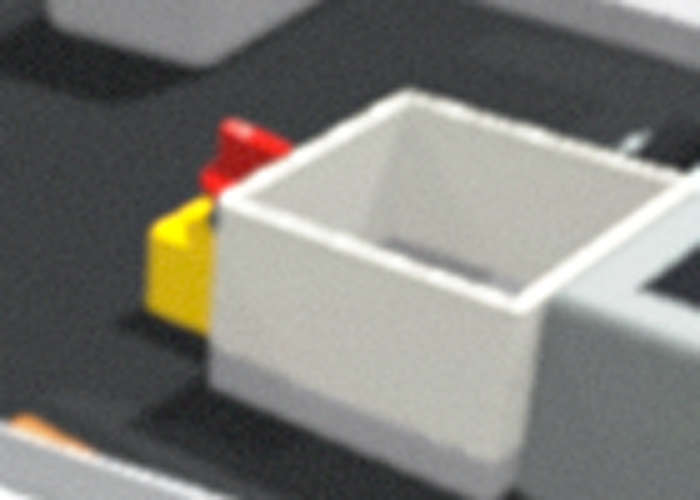

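View pics/z4.png

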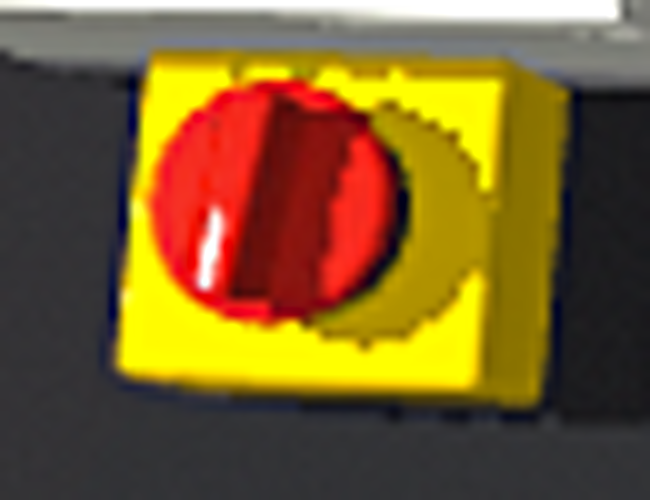

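```bash
cat >> h.py <<'E'
def Rd(yaw,tilt=0):
    """tool down, tool x at world yaw; tilt: tip tray +x(tool x) downwards"""
    return R.from_euler('z',yaw)*R.from_euler('y',tilt)*R.from_euler('x',np.pi)
def plan(wps,step=40,deg=7.5,nd=3,p0=None,R0=None):
    """wps: (x,y,z,yaw,tilt[,step]); prints rows from the current measured pose"""
    s=ctrl.sense(); p=np.array(s['eef_pos']) if p0 is None else np.array(p0,float); Rc=q2R(s['ee_rot']) if R0 is None else R0
    rows=[]
    for w in wps:
        st=w[5] if len(w)>5 else step
        pt=np.array(w[:3],float); Rt=Rd(w[3],w[4])
        n=int(np.ceil(max(np.linalg.norm(pt-p)/st, np.degrees((Rc.inv()*Rt).magnitude())/deg,1)-1e-6))
        pa,Ra=p.copy(),Rc; rv=(Ra.inv()*Rt).as_rotvec()
        for i in range(1,n+1):
            pi=pa+(pt-pa)*i/n; Ri=Ra*R.from_rotvec(rv*i/n)
            sh=np.round(Rc.inv().apply(pi-p)/750,nd); ro=np.round((Rc.inv()*Ri).as_rotvec()/(np.pi/4),nd)
            p=p+Rc.apply(sh*750); Rc=Rc*R.from_rotvec(ro*np.pi/4)
            rows.append([(sh+0).tolist(),(ro+0).tolist()])
    print(len(rows),"rows"); 
    for k in range(0,len(rows),20): print(str(rows[k:k+20]).replace(' ','').replace('-0.0,','0,').replace('0.0,','0,').replace('0.0]','0]'))
    return rows
def st():
    s=ctrl.sense(); Rm=q2R(s['ee_rot']).as_matrix(); print('t',s['time_s'],'p',s['eef_pos'].round(1),'yaw',round(np.arctan2(Rm[1,0],Rm[0,0]),3),'zax',Rm[:,2].round(3),'F',s['force'].round(2),'g',round(s['grip_width'],3),'q',s['joints'].round(3)); return s
E
python3 - <<'E'
from h import *
plan([(300,-250,250,-0.6,0),(389,100,230,0,0),(388.5,295,160,0,0)])
E
```

```text
24 rows
[[[-0.033,-0.036,-0.003],[0,0,-0.108]],[[-0.03,-0.039,-0.003],[0,0,-0.108]],[[-0.027,-0.041,-0.003],[0,0,-0.109]],[[-0.023,-0.043,-0.003],[0,0,-0.108]],[[-0.02,-0.045,-0.004],[0,0,-0.108]],[[-0.015,-0.046,-0.003],[0,0,-0.108]],[[-0.011,-0.048,-0.003],[0,0,-0.109]],[[-0.008,-0.048,-0.003],[0,0,-0.108]],[[-0.017,-0.045,0.003],[0,0,-0.076]],[[-0.013,-0.046,0.002],[0,0,-0.077]],[[-0.011,-0.047,0.003],[0,0,-0.076]],[[-0.008,-0.048,0.003],[0,0,-0.077]],[[-0.006,-0.048,0.002],[0,0,-0.076]],[[-0.002,-0.048,0.003],[0,0,-0.076]],[[0,-0.048,0.003],[0,0,-0.077]],[[0.004,-0.048,0.002],[0,0,-0.076]],[[0.006,-0.048,0.003],[0,0,-0.076]],[[0.009,-0.047,0.003],[0,0,-0.077]],[[0,-0.043,0.016],[0,0,0]],[[0,-0.044,0.015],[0,0,0]]]
[[[0,-0.043,0.016],[0,0,0]],[[0,-0.043,0.015],[0,0,0]],[[-0.001,-0.044,0.016],[0,0,0]],[[0,-0.043,0.015],[0,0,0]]]
```

Emit:
play_rows([
  [[-0.033,-0.036,-0.003],[0,0,-0.108]],
  [[-0.03,-0.039,-0.003],[0,0,-0.108]],
  [[-0.027,-0.041,-0.003],[0,0,-0.109]],
  [[-0.023,-0.043,-0.003],[0,0,-0.108]],
  [[-0.02,-0.045,-0.004],[0,0,-0.108]],
  [[-0.015,-0.046,-0.003],[0,0,-0.108]],
  [[-0.011,-0.048,-0.003],[0,0,-0.109]],
  [[-0.008,-0.048,-0.003],[0,0,-0.108]],
  [[-0.017,-0.045,0.003],[0,0,-0.076]],
  [[-0.013,-0.046,0.002],[0,0,-0.077]],
  [[-0.011,-0.047,0.003],[0,0,-0.076]],
  [[-0.008,-0.048,0.003],[0,0,-0.077]],
  [[-0.006,-0.048,0.002],[0,0,-0.076]],
  [[-0.002,-0.048,0.003],[0,0,-0.076]],
  [[0,-0.048,0.003],[0,0,-0.077]],
  [[0.004,-0.048,0.002],[0,0,-0.076]],
  [[0.006,-0.048,0.003],[0,0,-0.076]],
  [[0.009,-0.047,0.003],[0,0,-0.077]],
  [[0,-0.043,0.016],[0,0,0]],
  [[0,-0.044,0.015],[0,0,0]],
], grip=1, squeeze=60)

```text
time_s: 2.9
eef_pos: [389.0, 166.6, 206.3]
ee_rot: [-0.0, 1.0, 0.0, 0.0]
force: [1.3, -0.9, 0.8]
grip_width: -0.001
```

Emit:
play_rows([
  [[0,-0.043,0.016],[0,0,0]],
  [[0,-0.043,0.015],[0,0,0]],
  [[-0.001,-0.044,0.016],[0,0,0]],
  [[0,-0.043,0.015],[0,0,0]],
  [[0,0,0],[0,0,0]],
])

```text
time_s: 3.4
eef_pos: [387.2, 297.1, 158.6]
ee_rot: [0.0, 1.0, 0.002, -0.001]
force: [-0.3, -0.2, 0.5]
grip_width: 0.001
```

Run:
```python
from h import *
st()
snap("top","t1"); snap("scene","s1")
im=cv2.imread("pics/top0.png")
cv2.imwrite("pics/z5.png",np.hstack([cv2.resize(cv2.imread("pics/t1.png")[200:290,70:160],None,fx=4,fy=4),cv2.resize(cv2.imread("pics/s1.png")[70:170,300:400],None,fx=3.6,fy=3.6)]))
```

```text
t 3.4 p [387.2 297.1 158.6] yaw 0.003 zax [-0.002 -0.    -1.   ] F [-0.29 -0.15  0.51] g 0.001 q [4.140e-01 3.060e-01 1.708e+00 1.000e-03 1.129e+00 4.100e-01]
```

View pics/z5.png

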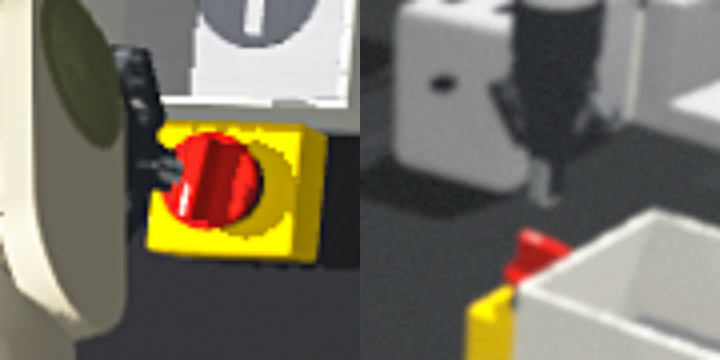

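The fingertip is above the bar (tip at about crop (175,172); parallax puts the bar top at about (190,175)). Now pressing.

Emit:
play_rows([
  [[0.001,0.001,0.015],[0,0,0]],
  [[0,0,0.015],[0,0,0]],
  [[0,0,0.012],[0,0,0]],
  [[0,0,0.003],[0,0,0]],
  [[0,0,0.003],[0,0,0]],
  [[0,0,0.003],[0,0,0]],
  [[0,0,0.003],[0,0,0]],
  [[0,0,0],[0,0,0]],
])

```text
time_s: 4.3
eef_pos: [389.1, 294.2, 119.6]
ee_rot: [-0.0, 1.0, 0.0, 0.0]
force: [0.1, -0.9, 2.1]
grip_width: 0.001
```

Emit:
play_rows([
  [[0,0,0.003],[0,0,0]],
  [[0,0,0.003],[0,0,0]],
  [[0,0,0.002],[0,0,0]],
  [[0,0,0],[0,0,0]],
])

```text
time_s: 4.7
eef_pos: [389.2, 294.2, 114.0]
ee_rot: [-0.0, 1.0, 0.0, 0.0]
force: [-1.0, -1.3, 6.5]
grip_width: -0.0
```

Emit:
play_rows([
  [[0,0,0.001],[0,0,0]],
  [[0,0,0.001],[0,0,0]],
  [[0,0,0],[0,0,0]],
])

```text
time_s: 5.0
eef_pos: [389.6, 294.4, 113.8]
ee_rot: [-0.0, 1.0, 0.0, 0.001]
force: [-4.7, -3.7, 19.6]
grip_width: -0.005
```

The button bottomed out at 114 mm with 19.6 N, which matches 7 mm of travel from 121. Next I retract and go to the chunks.

Run:
```python
from h import *
st()
plan([(389,294,160,0,0,30),(500,-100,190,-1.0,0),(505,-237,140,-1.73,0)],step=42)
```

```text
t 5.0 p [389.6 294.4 113.8] yaw 0.0 zax [ 0.002  0.001 -1.   ] F [-4.73 -3.66 19.63] g -0.005 q [ 0.407  0.364  1.761 -0.     1.014  0.406]
18 rows
[[[0,0,-0.031],[-0.001,-0.001,0]],[[-0.001,0,-0.031],[0,-0.002,0.001]],[[0.015,0.053,-0.004],[0,0,0.127]],[[0.02,0.05,-0.004],[0,0,0.128]],[[0.025,0.049,-0.004],[0,0,0.127]],[[0.03,0.046,-0.004],[0,0,0.127]],[[0.034,0.043,-0.004],[0,0,0.127]],[[0.038,0.039,-0.004],[0,0,0.128]],[[0.042,0.035,-0.004],[0,0,0.127]],[[0.045,0.03,-0.004],[0,0,0.127]],[[0.048,0.026,-0.004],[0,0,0.128]],[[0.051,0.021,-0.004],[0,0,0.127]],[[0.026,0.016,0.011],[0,0,0.155]],[[0.028,0.012,0.011],[0,0,0.155]],[[0.029,0.009,0.011],[0,0,0.155]],[[0.03,0.005,0.012],[0,0,0.154]],[[0.03,0.001,0.011],[0,0,0.155]],[[0.031,-0.002,0.011],[0,0,0.155]]]
```

Emit:
play_rows([
  [[0,0,-0.031],[0,0,0]],
  [[0,0,-0.031],[0,0,0]],
])

```text
time_s: 5.2
eef_pos: [388.6, 294.0, 158.7]
ee_rot: [0.0, 1.0, 0.0, -0.001]
force: [0.3, 0.1, -0.1]
grip_width: -0.002
```

Emit:
play_rows([
  [[0.015,0.053,-0.004],[0,0,0.127]],
  [[0.02,0.05,-0.004],[0,0,0.128]],
  [[0.025,0.049,-0.004],[0,0,0.127]],
  [[0.03,0.046,-0.004],[0,0,0.127]],
  [[0.034,0.043,-0.004],[0,0,0.127]],
  [[0.038,0.039,-0.004],[0,0,0.128]],
  [[0.042,0.035,-0.004],[0,0,0.127]],
  [[0.045,0.03,-0.004],[0,0,0.127]],
  [[0.048,0.026,-0.004],[0,0,0.128]],
  [[0.051,0.021,-0.004],[0,0,0.127]],
  [[0.026,0.016,0.011],[0,0,0.155]],
  [[0.028,0.012,0.011],[0,0,0.155]],
  [[0.029,0.009,0.011],[0,0,0.155]],
  [[0.03,0.005,0.012],[0,0,0.154]],
  [[0.03,0.001,0.011],[0,0,0.155]],
  [[0.031,-0.002,0.011],[0,0,0.155]],
  [[0,0,0],[0,0,0]],
], grip=0)

```text
time_s: 6.9
eef_pos: [505.0, -239.2, 136.6]
ee_rot: [-0.0, -0.647, 0.762, 0.001]
force: [0.1, 0.5, -0.2]
grip_width: 0.999
```

Run:
```python
from h import *
st()
im=snap("top","t2"); print(carrots(im)); im=snap("scene","s2"); print(carrots(im,"scene"))
plan([(505,-237,60,-1.73,0,30),(505,-237,6,-1.73,0,20)])
cv2.imwrite("pics/j2.png",np.hstack([cv2.imread("pics/t2.png")[100:400,200:500],cv2.imread("pics/s2.png")[100:400,100:500]]))
```

```text
t 6.9 p [ 505.  -239.2  136.6] yaw -1.734 zax [-0.002  0.001 -1.   ] F [ 0.08  0.47 -0.18] g 0.999 q [-0.652  0.476  1.52  -0.     1.148  1.082]
[(310, -354, 47, 14, np.float64(0.62), 78.0), (413, -375, 67, 30, np.float64(1.46), 221.0), (532, -385, 69, 21, np.float64(-0.61), 133.5)]
[(552, -389, 87, 30, np.float64(-0.53), 246.0), (613, -263, 80, 46, np.float64(-1.39), 408.0), (434, -383, 66, 58, np.float64(1.42), 413.0), (523, -246, 89, 39, np.float64(-0.17), 191.5), (427, -253, 94, 31, np.float64(-0.56), 99.5)]
6 rows
[[[0,0,0.035],[0,0,0.001]],[[0,0,0.034],[0.001,0.001,0.001]],[[0,0.001,0.035],[0,0,0]],[[0,0,0.024],[0,0,0]],[[0,0,0.024],[0,0,0]],[[0,0,0.024],[0,0,0]]]
```

View pics/j2.png

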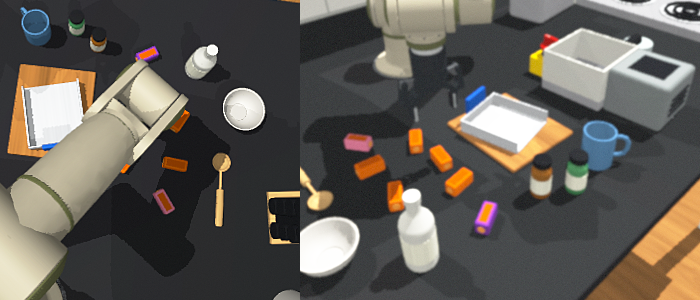

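The top camera is blocked by the arm. The scene camera shows all five chunks where they were, so I descend.

Emit:
play_rows([
  [[0,0,0.035],[0,0,0]],
  [[0,0,0.034],[0,0,0]],
  [[0,0.001,0.035],[0,0,0]],
  [[0,0,0.024],[0,0,0]],
  [[0,0,0.024],[0,0,0]],
  [[0,0,0.022],[0,0,0]],
])

```text
time_s: 7.6
eef_pos: [505.1, -236.1, 7.4]
ee_rot: [0.0, -0.65, 0.76, -0.0]
force: [0.6, -0.9, 0.7]
grip_width: 0.998
```

Emit:
play_rows([
  [[0,0,0],[0,0,0]],
  [[0,0,0],[0,0,0]],
  [[0,0,0],[0,0,0]],
  [[0,0,0],[0,0,0]],
  [[0,0,0],[0,0,0]],
], grip=1, squeeze=40)

```text
time_s: 8.1
eef_pos: [505.5, -237.4, 9.0]
ee_rot: [0.0, -0.649, 0.761, -0.001]
force: [-0.0, 1.9, 6.3]
grip_width: 0.338
```

```bash
cat >> h.py <<'E'
TC=np.array([516.7,-33.]); TY=0.24
def tr(x,y): c,s=np.cos(TY),np.sin(TY); return TC+np.array([c*x-s*y,s*x+c*y])
E
python3 - <<'E'
from h import *
st()
a=tr(-42,30)
print(a)
PY=TY-np.pi/2
plan([(505,-237,110,-1.73,0,35),(a[0],a[1],110,PY,0),(a[0],a[1],25,PY,0,22)])
E
```

```text
t 8.1 p [ 505.5 -237.4    9. ] yaw -1.729 zax [ 0.002 -0.001 -1.   ] F [-0.01  1.87  6.34] g 0.338 q [-0.649  0.653  1.617  0.     0.87   1.08 ]
[468.77272626 -13.84337106]
13 rows
[[[0,0,-0.045],[-0.001,0,0]],[[0,0,-0.045],[-0.001,-0.001,0.001]],[[0,0.001,-0.045],[0,0,0]],[[-0.048,0.016,0],[0,0,-0.085]],[[-0.048,0.012,0],[0,0,-0.084]],[[-0.05,0.01,0],[0,0,-0.085]],[[-0.05,0.005,0],[0,0,-0.085]],[[-0.05,0.003,0],[0,0,-0.084]],[[-0.05,-0.001,0],[0,0,-0.085]],[[0,0,0.028],[0,0,0]],[[0,0,0.029],[0,0,0]],[[0,0,0.028],[0,0,0]],[[0,0,0.029],[0,0,0]]]
```

Gripped (opening 0.338, about 29 mm). The tips brushed the counter lightly, so I'll use z of about 11 next time. Now carrying it to the tray.

Emit:
play_rows([
  [[0,0,-0.045],[0,0,0]],
  [[0,0,-0.045],[0,0,0]],
  [[0,0.001,-0.045],[0,0,0]],
  [[-0.048,0.016,0],[0,0,-0.085]],
  [[-0.048,0.012,0],[0,0,-0.084]],
  [[-0.05,0.01,0],[0,0,-0.085]],
  [[-0.05,0.005,0],[0,0,-0.085]],
  [[-0.05,0.003,0],[0,0,-0.084]],
  [[-0.05,-0.001,0],[0,0,-0.085]],
  [[0,0,0],[0,0,0]],
])

```text
time_s: 9.1
eef_pos: [467.5, -10.6, 109.3]
ee_rot: [-0.0, 0.789, -0.615, -0.0]
force: [-0.2, -0.1, -0.4]
grip_width: 0.342
```

Run:
```python
from h import *
st()
im=snap("top","t3"); print(carrots(im)); im=snap("scene","s3")
cv2.imwrite("pics/j3.png",np.hstack([cv2.imread("pics/t3.png")[100:400,150:450],cv2.imread("pics/s3.png")[100:400,100:500]]))
a=tr(-42,30);PY=TY-np.pi/2
plan([(a[0],a[1],27,PY,0,22)])
```

```text
t 9.1 p [467.5 -10.6 109.3] yaw -1.325 zax [-0.001  0.001 -1.   ] F [-0.18 -0.14 -0.42] g 0.342 q [-2.740e-01  3.320e-01  1.823e+00  1.000e-03  9.880e-01  1.050e+00]
[(310, -354, 47, 14, np.float64(0.6), 79.0), (413, -375, 68, 30, np.float64(1.47), 157.0), (407, -243, 65, 29, np.float64(-0.56), 229.5), (535, -380, 68, 31, np.float64(-0.52), 183.0), (598, -254, 67, 33, np.float64(-1.39), 179.5)]
4 rows
[[[0,0,0.027],[0,0,0]],[[0,0,0.028],[0,0,0.001]],[[0,0,0.027],[-0.001,-0.001,0]],[[0,0,0.028],[0,0,0.001]]]
```

View pics/j3.png

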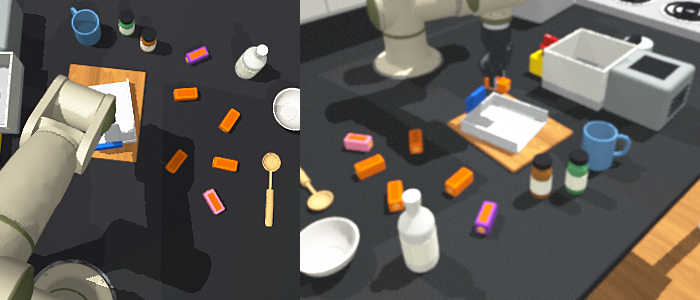

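The chunk is held at (497,185) in the scene image. The other four are unmoved, and the tray still looks to be in place. Lowering.

Emit:
play_rows([
  [[0,0,0.027],[0,0,0]],
  [[0,0,0.028],[0,0,0]],
  [[0,0,0.027],[0,0,0]],
  [[0,0,0.018],[0,0,0]],
  [[0,0,0.008],[0,0,0]],
  [[0,0,0],[0,0,0]],
])

```text
time_s: 9.8
eef_pos: [468.5, -14.6, 27.7]
ee_rot: [0.0, 0.786, -0.618, -0.0]
force: [-0.2, -0.3, 0.1]
grip_width: 0.346
```

Emit:
play_rows([
  [[0,0,0],[0,0,0]],
  [[0,0,0],[0,0,0]],
  [[0,0,0],[0,0,0]],
], grip=0.5)

```text
time_s: 10.1
eef_pos: [468.9, -14.0, 28.6]
ee_rot: [-0.0, 0.787, -0.617, 0.001]
force: [0.1, -0.6, 0.3]
grip_width: 0.501
```

Run:
```python
from h import *
st()
a=tr(-42,30);PY=TY-np.pi/2
plan([(a[0],a[1],110,PY,0,30),(550,-180,110,-0.6,0),(597,-255,60,0.19,0),(597,-255,11,.19,0,20)])
```

```text
t 10.1 p [468.9 -14.   28.6] yaw -1.33 zax [ 0.001 -0.    -1.   ] F [ 0.15 -0.62  0.3 ] g 0.501 q [-0.28   0.473  1.881  0.     0.786  1.05 ]
19 rows
[[[0,0,-0.036],[0,0,0]],[[0,0,-0.036],[-0.001,0,0]],[[0,0,-0.037],[0,-0.001,0.001]],[[0.04,-0.009,0],[0,0,-0.155]],[[0.041,-0.004,0],[0,0,-0.155]],[[0.041,0.002,0],[0,0,-0.155]],[[0.041,0.006,0],[0,0,-0.156]],[[0.039,0.011,0],[0,0,-0.155]],[[0.038,0.015,0],[0,0,-0.155]],[[0.015,0.007,0.01],[0,0,-0.144]],[[0.015,0.008,0.009],[0,0,-0.143]],[[0.014,0.01,0.01],[0,0,-0.144]],[[0.012,0.012,0.009],[0,0,-0.144]],[[0.011,0.013,0.01],[0,0,-0.143]],[[0.009,0.014,0.01],[0,0,-0.144]],[[0.008,0.015,0.009],[0,0,-0.144]],[[0,0,0.022],[0,0,0]],[[0,0,0.022],[0,0,0]],[[0,0,0.021],[0,0,0]]]
```

Emit:
play_rows([
  [[0,0,-0.036],[0,0,0]],
  [[0,0,-0.036],[0,0,0]],
  [[0,0,-0.037],[0,0,0]],
  [[0.04,-0.009,0],[0,0,-0.155]],
  [[0.041,-0.004,0],[0,0,-0.155]],
  [[0.041,0.002,0],[0,0,-0.155]],
])

```text
time_s: 10.7
eef_pos: [509.5, -98.0, 110.5]
ee_rot: [-0.0, 0.887, -0.462, 0.001]
force: [0.7, 0.1, -0.5]
grip_width: 0.502
```

Emit:
play_rows([
  [[0.041,0.006,0],[0,0,-0.156]],
  [[0.039,0.011,0],[0,0,-0.155]],
  [[0.038,0.015,0],[0,0,-0.155]],
  [[0.015,0.007,0.01],[0,0,-0.144]],
  [[0.015,0.008,0.009],[0,0,-0.143]],
  [[0.014,0.01,0.01],[0,0,-0.144]],
  [[0.012,0.012,0.009],[0,0,-0.144]],
  [[0.011,0.013,0.01],[0,0,-0.143]],
  [[0.009,0.014,0.01],[0,0,-0.144]],
  [[0.008,0.015,0.009],[0,0,-0.144]],
  [[0,0,0],[0,0,0]],
], grip=0)

```text
time_s: 11.8
eef_pos: [596.8, -255.6, 58.8]
ee_rot: [-0.0, 0.995, 0.095, -0.0]
force: [0.1, -0.1, 0.2]
grip_width: 1.003
```

Run:
```python
from h import *
st()
snap("scene","s4");snap("top","t4")
cv2.imwrite("pics/j4.png",np.hstack([cv2.imread("pics/t4.png")[100:400,150:450],cv2.imread("pics/s4.png")[100:400,100:500]]))
plan([(597,-255,11,.19,0,20)])
```

```text
t 11.8 p [ 596.8 -255.6   58.8] yaw 0.191 zax [-0.001  0.    -1.   ] F [ 0.14 -0.14  0.18] g 1.003 q [-0.585  0.748  1.275 -0.     1.119 -0.776]
3 rows
[[[0,0,0.022],[0,0,-0.001]],[[0,0,0.021],[0,0,-0.001]],[[0,0.001,0.022],[0,0,-0.001]]]
```

View pics/j4.png

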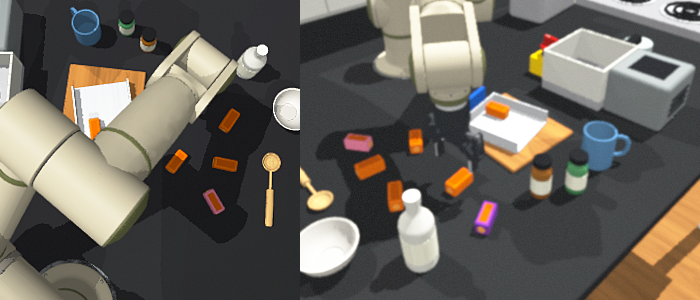

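The first chunk lies in the tray, at scene crop (497,111). The fingers straddle the next chunk at (459,181), so I grasp it.

Emit:
play_rows([
  [[0,0,0.022],[0,0,0]],
  [[0,0,0.021],[0,0,0]],
  [[0,0.001,0.022],[0,0,0]],
  [[0,0,0],[0,0,0]],
])

```text
time_s: 12.3
eef_pos: [595.7, -254.6, 8.1]
ee_rot: [-0.001, 0.995, 0.095, -0.002]
force: [-1.0, 0.8, 0.8]
grip_width: 1.002
```

Emit:
play_rows([
  [[0,0,0],[0,0,0]],
  [[0,0,0],[0,0,0]],
  [[0,0,0],[0,0,0]],
  [[0,0,0],[0,0,0]],
  [[0,0,0],[0,0,0]],
], grip=1)

```text
time_s: 12.8
eef_pos: [597.4, -255.8, 11.6]
ee_rot: [0.0, 0.995, 0.095, 0.001]
force: [0.7, -0.2, 4.2]
grip_width: 0.337
```

Run:
```python
from h import *
st()
a=tr(-42,-30);PY=TY-np.pi/2
plan([(597,-255,110,.19,0,35),(a[0],a[1],110,PY,0),(a[0],a[1],28,PY,0,20)])
```

```text
t 12.8 p [ 597.4 -255.8   11.6] yaw 0.191 zax [ 0.001 -0.001 -1.   ] F [ 0.7  -0.19  4.15] g 0.337 q [-0.585  0.809  1.3    0.     1.031 -0.776]
20 rows
[[[0,0,-0.044],[0,0,0]],[[0,-0.001,-0.043],[0.001,-0.001,0.001]],[[0,0,-0.044],[0,0,0]],[[-0.009,-0.022,0],[0,0,0.161]],[[-0.011,-0.021,0],[0,0,0.162]],[[-0.014,-0.02,0],[0,0,0.161]],[[-0.016,-0.018,0],[0,0,0.162]],[[-0.019,-0.015,0],[0,0,0.161]],[[-0.02,-0.013,0],[0,0,0.161]],[[-0.021,-0.01,0],[0,0,0.162]],[[-0.023,-0.007,0],[0,0,0.161]],[[-0.024,-0.005,0],[0,0,0.162]],[[-0.024,-0.001,0],[0,0,0.161]],[[-0.024,0.001,0],[0,0,0.161]],[[-0.023,0.005,0],[0,0,0.162]],[[0,0,0.022],[0,0,0]],[[0,0,0.022],[0,0,0]],[[0,0,0.021],[0,0,0]],[[0,0,0.022],[0,0,0]],[[0,0,0.022],[0,0,0]]]
```

Emit:
play_rows([
  [[0,0,-0.044],[0,0,0]],
  [[0,-0.001,-0.043],[0,0,0]],
  [[0,0,-0.044],[0,0,0]],
  [[-0.009,-0.022,0],[0,0,0.161]],
  [[-0.011,-0.021,0],[0,0,0.162]],
  [[-0.014,-0.02,0],[0,0,0.161]],
  [[-0.016,-0.018,0],[0,0,0.162]],
  [[-0.019,-0.015,0],[0,0,0.161]],
  [[-0.02,-0.013,0],[0,0,0.161]],
  [[-0.021,-0.01,0],[0,0,0.162]],
  [[-0.023,-0.007,0],[0,0,0.161]],
  [[-0.024,-0.005,0],[0,0,0.162]],
  [[-0.024,-0.001,0],[0,0,0.161]],
  [[-0.024,0.001,0],[0,0,0.161]],
  [[-0.023,0.005,0],[0,0,0.162]],
  [[0,0,0],[0,0,0]],
])

```text
time_s: 14.4
eef_pos: [481.4, -71.0, 109.1]
ee_rot: [0.0, 0.787, -0.617, -0.0]
force: [0.5, -0.4, -0.9]
grip_width: 0.342
```

Run:
```python
from h import *
st()
snap("scene","s5");print(carrots(snap("top","t5")))
cv2.imwrite("pics/j5.png",np.hstack([cv2.imread("pics/t5.png")[100:400,150:450],cv2.imread("pics/s5.png")[100:400,100:500]]))
a=tr(-42,-30);PY=TY-np.pi/2
plan([(a[0],a[1],28,PY,0,20)])
```

```text
t 14.4 p [481.4 -71.  109.1] yaw -1.33 zax [-0.001  0.    -1.   ] F [ 0.51 -0.42 -0.88] g 0.342 q [-0.388  0.369  1.768  0.     1.005  0.943]
[(310, -354, 47, 14, np.float64(0.6), 79.0), (413, -375, 67, 30, np.float64(1.47), 189.0), (407, -243, 65, 29, np.float64(-0.56), 229.5), (535, -380, 68, 31, np.float64(-0.52), 182.5)]
5 rows
[[[0,0,0.022],[0,0,0.001]],[[0,0,0.021],[0,0,0.001]],[[0,0,0.022],[0,0,0.001]],[[0,0,0.022],[0,-0.001,0.001]],[[-0.001,-0.001,0.021],[-0.001,0,0.001]]]
```

View pics/j5.png

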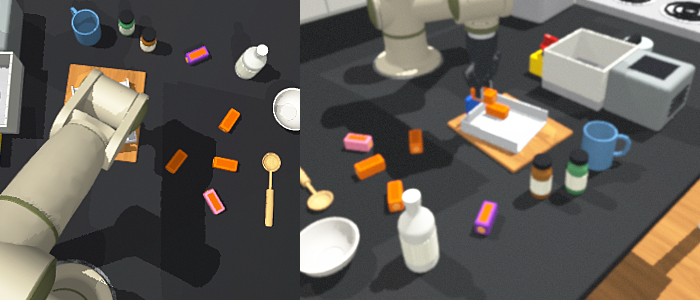

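The second chunk is held over the tray and the remaining three are unmoved. Lowering and releasing.

Emit:
play_rows([
  [[0,0,0.022],[0,0,0]],
  [[0,0,0.021],[0,0,0]],
  [[0,0,0.022],[0,0,0]],
  [[0,0,0.022],[0,0,0]],
  [[0,0,0.019],[0,0,0]],
  [[0,0,0],[0,0,0]],
])

```text
time_s: 15.1
eef_pos: [482.3, -72.9, 28.5]
ee_rot: [0.0, 0.787, -0.617, -0.001]
force: [-0.6, 0.0, -0.8]
grip_width: 0.342
```

Emit:
play_rows([
  [[0,0,0],[0,0,0]],
  [[0,0,0],[0,0,0]],
  [[0,0,0],[0,0,0]],
], grip=0.5)

```text
time_s: 15.4
eef_pos: [482.6, -72.5, 30.1]
ee_rot: [-0.0, 0.787, -0.617, 0.0]
force: [-0.1, 0.3, 0.7]
grip_width: 0.502
```

Run:
```python
from h import *
st()
a=tr(-42,-30);PY=TY-np.pi/2
plan([(a[0],a[1],110,PY,0,35),(408,-243,90,-0.57-np.pi/2,0),(408,-243,13,-0.57-np.pi/2,0,25)])
```

```text
t 15.4 p [482.6 -72.5  30.1] yaw -1.33 zax [ 0.001 -0.    -1.   ] F [-0.1   0.34  0.65] g 0.502 q [-0.39   0.501  1.824  0.     0.815  0.94 ]
14 rows
[[[0,0,-0.036],[0,0,0]],[[0,0,-0.035],[-0.001,0,0.001]],[[0,-0.001,-0.036],[0,-0.001,0]],[[0.028,0.022,0.004],[0,0,0.147]],[[0.031,0.018,0.004],[0,0,0.148]],[[0.032,0.015,0.004],[0,0,0.147]],[[0.034,0.01,0.003],[0,0,0.147]],[[0.035,0.007,0.004],[0,0,0.148]],[[0.035,0.003,0.004],[0,0,0.147]],[[0.036,-0.001,0.004],[0,0,0.147]],[[0,0,0.026],[0,0,0]],[[0,0,0.025],[0,0,0]],[[0,0,0.026],[0,0,0]],[[0,0,0.026],[0,0,0]]]
```

Emit:
play_rows([
  [[0,0,-0.036],[0,0,0]],
  [[0,0,-0.035],[0,0,0]],
  [[0,-0.001,-0.036],[0,0,0]],
  [[0.028,0.022,0.004],[0,0,0.147]],
])

```text
time_s: 15.8
eef_pos: [474.3, -96.1, 110.6]
ee_rot: [-0.001, 0.751, -0.661, 0.004]
force: [0.3, 0.3, -0.2]
grip_width: 0.5
```

Emit:
play_rows([
  [[0.031,0.018,0.004],[0,0,0.148]],
  [[0.032,0.015,0.004],[0,0,0.147]],
  [[0.034,0.01,0.003],[0,0,0.147]],
  [[0.035,0.007,0.004],[0,0,0.148]],
  [[0.035,0.003,0.004],[0,0,0.147]],
  [[0.036,-0.001,0.004],[0,0,0.147]],
  [[0,0,0],[0,0,0]],
], grip=0)

```text
time_s: 16.5
eef_pos: [406.5, -245.1, 89.7]
ee_rot: [-0.0, -0.478, 0.878, -0.0]
force: [0.3, -1.0, 0.3]
grip_width: 1.0
```

Run:
```python
from h import *
st()
snap("scene","s6");print(carrots(snap("top","t6")))
cv2.imwrite("pics/j6.png",np.hstack([cv2.imread("pics/t6.png")[100:400,150:450],cv2.imread("pics/s6.png")[100:400,100:500]]))
plan([(408,-243,13,-0.57-np.pi/2,0,25)])
```

```text
t 16.5 p [ 406.5 -245.1   89.7] yaw -2.145 zax [ 0.    -0.001 -1.   ] F [ 0.3  -1.    0.28] g 1.0 q [-0.79   0.375  1.822 -0.     0.944  1.356]
[(310, -354, 47, 14, np.float64(0.6), 79.0), (411, -395, 30, 27, np.float64(-0.11), 75.0), (471, -17, 64, 25, np.float64(0.18), 150.0), (482, -74, 62, 27, np.float64(0.24), 145.0), (535, -380, 68, 31, np.float64(-0.52), 238.0)]
4 rows
[[[0,0,0.026],[0,0,0]],[[0,0,0.025],[0,0,0.001]],[[0,-0.001,0.026],[0,0,0]],[[0,0,0.025],[0,0,0.001]]]
```

View pics/j6.png

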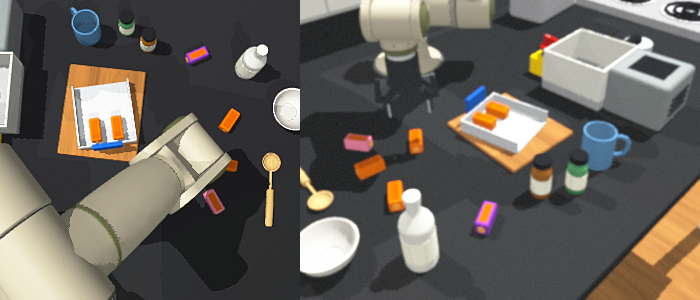

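Two chunks lie side by side in the tray, at top crop (96,130) and (117,127). Grasping the third.

Emit:
play_rows([
  [[0.002,0,0.026],[0,0,0]],
  [[0,0,0.026],[0,0,0]],
  [[0,0,0.026],[0,0,0]],
  [[0,0,0.024],[0,0,0]],
  [[0,0,0],[0,0,0]],
])

```text
time_s: 17.1
eef_pos: [406.2, -242.5, 11.7]
ee_rot: [-0.0, -0.481, 0.877, 0.002]
force: [-0.4, 0.8, 0.2]
grip_width: 0.998
```

Emit:
play_rows([
  [[0,0,0],[0,0,0]],
  [[0,0,0],[0,0,0]],
  [[0,0,0],[0,0,0]],
  [[0,0,0],[0,0,0]],
  [[0,0,0],[0,0,0]],
], grip=1)

```text
time_s: 17.6
eef_pos: [407.0, -244.4, 13.8]
ee_rot: [0.0, -0.48, 0.877, -0.001]
force: [-0.7, 0.8, 7.1]
grip_width: 0.339
```

Run:
```python
from h import *
st()
a=tr(32,30);PY=TY-np.pi/2
plan([(408,-243,120,-.57-np.pi/2,0,35),(a[0],a[1],120,PY,0),(a[0],a[1],29,PY,0,23)])
```

```text
t 17.6 p [ 407.  -244.4   13.8] yaw -2.14 zax [ 0.001 -0.001 -1.   ] F [-0.68  0.79  7.08] g 0.339 q [-0.788  0.511  1.871  0.     0.758  1.351]
16 rows
[[[-0.001,0,-0.035],[0,0,0]],[[0,0,-0.036],[-0.001,0,0.001]],[[-0.001,0,-0.035],[0,0,0]],[[0,0,-0.036],[-0.001,0,0]],[[-0.047,0.004,0],[0,0,-0.129]],[[-0.046,-0.002,0],[0,0,-0.129]],[[-0.047,-0.006,0],[0,0,-0.129]],[[-0.045,-0.01,0],[0,0,-0.129]],[[-0.044,-0.015,0],[0,0,-0.128]],[[-0.043,-0.02,0],[0,0,-0.129]],[[-0.04,-0.023,0],[0,0,-0.129]],[[-0.038,-0.028,0],[0,0,-0.129]],[[0,0,0.03],[0,0,0]],[[0,0,0.031],[0,0,0]],[[0,0,0.03],[0,0,0]],[[0,0,0.031],[0,0,0]]]
```

Emit:
play_rows([
  [[0,0,-0.035],[0,0,0]],
  [[-0.001,0,-0.036],[0,0,0]],
  [[-0.001,0,-0.035],[0,0,0]],
  [[0,0,-0.036],[0,0,0]],
  [[-0.047,0.004,0],[0,0,-0.129]],
  [[-0.046,-0.002,0],[0,0,-0.129]],
  [[-0.047,-0.006,0],[0,0,-0.129]],
  [[-0.045,-0.01,0],[0,0,-0.129]],
  [[-0.044,-0.015,0],[0,0,-0.128]],
  [[-0.043,-0.02,0],[0,0,-0.129]],
  [[-0.04,-0.023,0],[0,0,-0.129]],
  [[-0.038,-0.028,0],[0,0,-0.129]],
  [[0,0,0],[0,0,0]],
])

```text
time_s: 18.9
eef_pos: [541.1, 7.2, 119.5]
ee_rot: [-0.0, 0.789, -0.615, 0.0]
force: [-0.5, -0.8, 0.2]
grip_width: 0.342
```

Run:
```python
from h import *
st()
snap("scene","s7");print(carrots(snap("top","t7")))
cv2.imwrite("pics/j7.png",np.hstack([cv2.imread("pics/t7.png")[100:400,150:450],cv2.imread("pics/s7.png")[100:400,100:500]]))
a=tr(32,30);PY=TY-np.pi/2
plan([(a[0],a[1],31,PY,0,23)])
```

```text
t 18.9 p [541.1   7.2 119.5] yaw -1.324 zax [ 0.001  0.001 -1.   ] F [-0.49 -0.77  0.21] g 0.342 q [-2.040e-01  4.600e-01  1.596e+00  1.000e-03  1.085e+00  1.120e+00]
[(310, -354, 47, 14, np.float64(0.6), 79.0), (413, -375, 68, 30, np.float64(1.47), 156.5), (470, -18, 61, 25, np.float64(0.17), 92.5), (487, -74, 56, 22, np.float64(0.11), 93.0), (535, -380, 68, 31, np.float64(-0.52), 205.0)]
4 rows
[[[0,0,0.029],[0,0,0]],[[0.001,0,0.03],[0,0,0.001]],[[0,-0.001,0.029],[0.001,0,0]],[[0,0,0.03],[0,0,0]]]
```

View pics/j7.png

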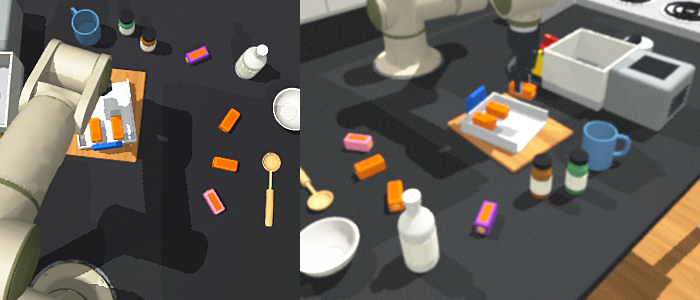

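The third chunk is held above the tray's front half and the tray is unmoved. Placing it.

Emit:
play_rows([
  [[0.002,0,0.03],[0,0,0]],
  [[0,0,0.03],[0,0,0]],
  [[0,0,0.03],[0,0,0]],
  [[0,0,0.02],[0,0,0]],
  [[0,0,0.008],[0,0,0]],
  [[0,0,0],[0,0,0]],
])

```text
time_s: 19.6
eef_pos: [540.2, 1.8, 31.1]
ee_rot: [0.0, 0.786, -0.618, -0.0]
force: [0.5, 0.5, -0.9]
grip_width: 0.338
```

Emit:
play_rows([
  [[0,0,0],[0,0,0]],
  [[0,0,0],[0,0,0]],
  [[0,0,0],[0,0,0]],
], grip=0.5)

```text
time_s: 19.9
eef_pos: [540.7, 2.5, 31.5]
ee_rot: [-0.0, 0.787, -0.617, 0.0]
force: [-1.1, 1.3, -0.1]
grip_width: 0.496
```

Run:
```python
from h import *
st()
a=tr(32,30);PY=TY-np.pi/2
plan([(a[0],a[1],120,PY,0,35),(535,-380,90,-0.52-np.pi/2,0)])
```

```text
t 19.9 p [540.7   2.5  31.5] yaw -1.33 zax [ 0.001 -0.    -1.   ] F [-1.08  1.3  -0.12] g 0.496 q [-0.212  0.587  1.663 -0.     0.891  1.118]
13 rows
[[[-0.001,0,-0.039],[0,0,0]],[[0,0,-0.04],[-0.001,0,0]],[[-0.001,0,-0.039],[0,-0.001,0]],[[0.05,0.013,0.004],[0,0,0.097]],[[0.05,0.009,0.004],[0,0,0.097]],[[0.051,0.005,0.004],[0,0,0.096]],[[0.051,0.002,0.004],[0,0,0.097]],[[0.051,-0.003,0.004],[0,0,0.097]],[[0.051,-0.006,0.004],[0,0,0.097]],[[0.05,-0.011,0.004],[0,0,0.097]],[[0.049,-0.014,0.004],[0,0,0.096]],[[0.048,-0.018,0.004],[0,0,0.097]],[[0.047,-0.021,0.004],[0,0,0.097]]]
```

Emit:
play_rows([
  [[0,0,-0.039],[0,0,0]],
  [[0,0,-0.04],[0,0,0]],
  [[-0.001,0,-0.039],[0,0,0]],
  [[0.05,0.013,0.004],[0,0,0.097]],
])

```text
time_s: 20.3
eef_pos: [541.8, -33.4, 121.0]
ee_rot: [-0.002, 0.764, -0.645, 0.003]
force: [0.9, -1.0, 0.1]
grip_width: 0.501
```

Emit:
play_rows([
  [[0.05,0.009,0.004],[0,0,0.097]],
  [[0.051,0.005,0.004],[0,0,0.096]],
  [[0.051,0.002,0.004],[0,0,0.097]],
  [[0.051,-0.003,0.004],[0,0,0.097]],
  [[0.051,-0.006,0.004],[0,0,0.097]],
  [[0.05,-0.011,0.004],[0,0,0.097]],
  [[0.049,-0.014,0.004],[0,0,0.096]],
  [[0.048,-0.018,0.004],[0,0,0.097]],
  [[0.047,-0.021,0.004],[0,0,0.097]],
  [[0,0,0],[0,0,0]],
], grip=0)

```text
time_s: 21.3
eef_pos: [533.9, -384.9, 88.9]
ee_rot: [-0.0, -0.499, 0.867, -0.001]
force: [0.1, 0.6, 0.2]
grip_width: 0.999
```

Run:
```python
from h import *
st()
snap("scene","s8");print(carrots(snap("top","t8")))
cv2.imwrite("pics/j8.png",np.hstack([cv2.imread("pics/t8.png")[100:400,150:450],cv2.imread("pics/s8.png")[100:400,100:500]]))
plan([(535,-380,14,-0.52-np.pi/2,0,25)])
```

```text
t 21.3 p [ 533.9 -384.9   88.9] yaw -2.097 zax [ 0.    -0.001 -1.   ] F [0.12 0.63 0.16] g 0.999 q [-8.020e-01  7.310e-01  1.220e+00 -1.000e-03  1.189e+00  1.295e+00]
[(310, -354, 47, 14, np.float64(0.62), 78.0), (408, -398, 37, 21, np.float64(-0.72), 68.0), (488, -74, 55, 25, np.float64(0.25), 98.5)]
4 rows
[[[0,0,0.025],[0,0,0]],[[-0.001,0,0.025],[0,0,0]],[[0,0,0.025],[0,0,0]],[[0,0,0.025],[0.001,0,-0.001]]]
```

View pics/j8.png

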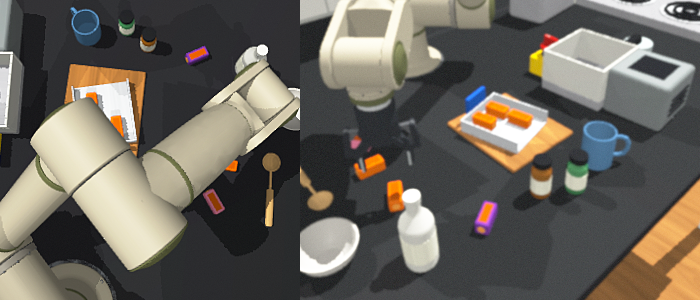

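Run:
```python
from h import *
st(); print(proj("scene",[[535,-380,15],[534,-382,89],[414,-375,15]])-[100,100])
```

```text
t 21.4 p [ 534.8 -380.9   89.3] yaw -2.091 zax [-0.  0. -1.] F [ 0.05 -0.33  0.73] g 0.999 q [-0.797  0.728  1.225  0.     1.189  1.294]
[[ 95.39549357 193.7229806 ]
 [ 89.12333932 169.01858629]
 [ 70.04845078 165.44630504]]
```

The chunk projects to crop (395,194), which matches the picture. Descending.

Emit:
play_rows([
  [[0,0,0.025],[0,0,0]],
  [[0,0,0.025],[0,0,0]],
  [[0,0,0.025],[0,0,0]],
  [[0,0,0.025],[0,0,0]],
  [[0,0,0],[0,0,0]],
])

```text
time_s: 21.9
eef_pos: [534.5, -378.4, 12.4]
ee_rot: [-0.001, -0.502, 0.865, 0.002]
force: [0.4, -0.5, 0.4]
grip_width: 0.996
```

Emit:
play_rows([
  [[0,0,0],[0,0,0]],
  [[0,0,0],[0,0,0]],
  [[0,0,0],[0,0,0]],
  [[0,0,0],[0,0,0]],
  [[0,0,0],[0,0,0]],
], grip=1)

```text
time_s: 22.4
eef_pos: [535.5, -380.9, 15.6]
ee_rot: [0.0, -0.502, 0.865, -0.001]
force: [-0.6, 0.8, 6.0]
grip_width: 0.342
```

Run:
```python
from h import *
st()
a=tr(32,-30);PY=TY-np.pi/2
plan([(535,-380,120,-.52-np.pi/2,0,35),(a[0],a[1],120,PY,0)])
```

```text
t 22.4 p [ 535.5 -380.9   15.6] yaw -2.091 zax [ 0.001 -0.001 -1.   ] F [-0.64  0.84  5.96] g 0.342 q [-0.796  0.818  1.271  0.     1.052  1.294]
12 rows
[[[0,0,-0.046],[-0.001,0,0]],[[0,0.001,-0.047],[0,0,0]],[[-0.001,0,-0.046],[-0.001,0,0]],[[-0.043,0.021,0],[0,0,-0.107]],[[-0.045,0.018,0],[0,0,-0.108]],[[-0.046,0.014,0],[0,0,-0.107]],[[-0.048,0.01,0],[0,0,-0.108]],[[-0.048,0.006,0],[0,0,-0.107]],[[-0.048,0.001,0],[0,0,-0.108]],[[-0.048,-0.002,0],[0,0,-0.107]],[[-0.048,-0.006,0],[0,0,-0.108]],[[-0.047,-0.011,0],[0,0,-0.107]]]
```

Emit:
play_rows([
  [[0,0,-0.046],[0,0,0]],
  [[0,0.001,-0.047],[0,0,0]],
  [[-0.001,0,-0.046],[0,0,0]],
  [[-0.043,0.021,0],[0,0,-0.107]],
  [[-0.045,0.018,0],[0,0,-0.108]],
  [[-0.046,0.014,0],[0,0,-0.107]],
  [[-0.048,0.01,0],[0,0,-0.108]],
  [[-0.048,0.006,0],[0,0,-0.107]],
  [[-0.048,0.001,0],[0,0,-0.108]],
  [[-0.048,-0.002,0],[0,0,-0.107]],
  [[-0.048,-0.006,0],[0,0,-0.108]],
  [[-0.047,-0.011,0],[0,0,-0.107]],
  [[0,0,0],[0,0,0]],
])

```text
time_s: 23.7
eef_pos: [554.7, -50.7, 118.8]
ee_rot: [-0.0, 0.788, -0.615, -0.0]
force: [0.7, -1.0, 0.0]
grip_width: 0.34
```

Run:
```python
from h import *
snap("scene","s9");print(carrots(snap("top","t9")))
st()
cv2.imwrite("pics/j9.png",np.hstack([cv2.imread("pics/t9.png")[100:400,150:450],cv2.imread("pics/s9.png")[100:400,100:500]]))
a=tr(32,-30);PY=TY-np.pi/2
plan([(a[0],a[1],32,PY,0,23)])
```

```text
[(310, -354, 47, 14, np.float64(0.6), 79.0), (413, -375, 68, 30, np.float64(1.47), 164.5), (485, -71, 53, 20, np.float64(0.2), 81.0)]
t 23.8 p [554.9 -54.1 118.8] yaw -1.331 zax [-0. -0. -1.] F [ 0.61  0.38 -1.4 ] g 0.342 q [-0.307  0.493  1.544 -0.     1.104  1.024]
4 rows
[[[0,0,0.029],[0,0,0]],[[0,0,0.029],[0,0,0]],[[0,0,0.029],[0,0,0]],[[0.001,0,0.029],[0,0,0]]]
```

View pics/j9.png

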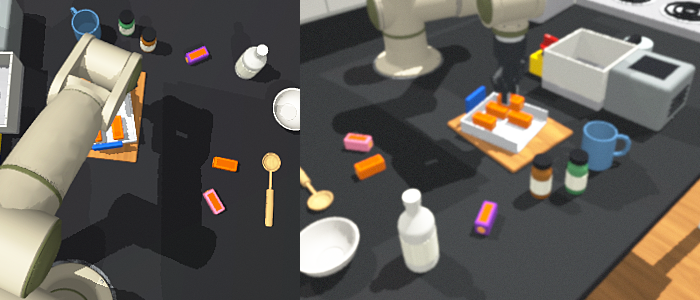

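The fourth chunk is held above its slot. Placing it.

Emit:
play_rows([
  [[0,0,0.029],[0,0,0]],
  [[0,0,0.029],[0,0,0]],
  [[0,0,0.029],[0,0,0]],
  [[0,0,0.02],[0,0,0]],
  [[0,0,0.008],[0,0,0]],
  [[0,0,0],[0,0,0]],
])

```text
time_s: 24.4
eef_pos: [554.8, -55.5, 32.6]
ee_rot: [0.0, 0.786, -0.618, -0.0]
force: [0.3, -0.0, -0.0]
grip_width: 0.339
```

Emit:
play_rows([
  [[0,0,0],[0,0,0]],
  [[0,0,0],[0,0,0]],
  [[0,0,0],[0,0,0]],
], grip=0.5)

```text
time_s: 24.7
eef_pos: [555.1, -54.6, 32.9]
ee_rot: [-0.0, 0.786, -0.618, 0.0]
force: [-0.2, -0.0, -0.5]
grip_width: 0.496
```

Run:
```python
from h import *
st()
a=tr(32,-30);PY=TY-np.pi/2
plan([(a[0],a[1],120,PY,0,35),(413,-374,90,-0.1,0)])
```

```text
t 24.7 p [555.1 -54.6  32.9] yaw -1.331 zax [ 0.001 -0.    -1.   ] F [-0.23 -0.04 -0.47] g 0.496 q [-0.308  0.614  1.608 -0.     0.919  1.023]
13 rows
[[[0,0,-0.039],[0,0,0]],[[0,0,-0.038],[-0.001,0,-0.001]],[[0,0,-0.039],[0,0,0]],[[0.037,0.029,0.004],[0,0,-0.157]],[[0.033,0.032,0.004],[0,0,-0.156]],[[0.029,0.037,0.004],[0,0,-0.157]],[[0.024,0.04,0.004],[0,0,-0.157]],[[0.019,0.042,0.004],[0,0,-0.156]],[[0.013,0.045,0.004],[0,0,-0.157]],[[0.009,0.046,0.004],[0,0,-0.157]],[[0.002,0.046,0.004],[0,0,-0.157]],[[-0.004,0.047,0.004],[0,0,-0.156]],[[-0.009,0.046,0.004],[0.001,0,-0.157]]]
```

Emit:
play_rows([
  [[0,0,-0.039],[0,0,0]],
  [[0,0,-0.038],[0,0,0]],
  [[0,0,-0.039],[0,0,0]],
  [[0.037,0.029,0.004],[0,0,-0.157]],
])

```text
time_s: 25.1
eef_pos: [543.0, -85.4, 120.9]
ee_rot: [-0.001, 0.824, -0.566, 0.004]
force: [0.2, -1.3, 0.2]
grip_width: 0.503
```

Emit:
play_rows([
  [[0.033,0.032,0.004],[0,0,-0.156]],
  [[0.029,0.037,0.004],[0,0,-0.157]],
  [[0.024,0.04,0.004],[0,0,-0.157]],
  [[0.019,0.042,0.004],[0,0,-0.156]],
  [[0.013,0.045,0.004],[0,0,-0.157]],
  [[0.009,0.046,0.004],[0,0,-0.157]],
  [[0.002,0.046,0.004],[0,0,-0.157]],
  [[-0.004,0.047,0.004],[0,0,-0.156]],
  [[-0.009,0.046,0.004],[0,0,-0.157]],
  [[0,0,0],[0,0,0]],
], grip=0)

```text
time_s: 26.1
eef_pos: [410.7, -377.1, 89.4]
ee_rot: [0.001, 0.999, -0.051, 0.0]
force: [0.3, -0.4, -0.2]
grip_width: 0.999
```

Run:
```python
from h import *
snap("scene","s10");print(carrots(snap("top","t10")))
st()
cv2.imwrite("pics/j10.png",np.hstack([cv2.imread("pics/t10.png")[100:400,150:450],cv2.imread("pics/s10.png")[100:400,100:500]]))
print(proj("scene",[414,-375,15])-100)
plan([(413,-374,15,-0.1,0,25)])
```

```text
[(472, -17, 63, 23, np.float64(0.24), 107.0), (483, -74, 64, 27, np.float64(0.23), 171.0), (542, 0, 65, 26, np.float64(0.21), 145.5), (591, -78, 68, 28, np.float64(0.26), 195.5)]
t 26.2 p [ 412.1 -374.    89.5] yaw -0.103 zax [-0.  0. -1.] F [ 0.16 -0.39 -0.08] g 0.996 q [-0.948  0.529  1.574  0.     1.039 -0.845]
[[ 70.04845078 165.44630504]]
3 rows
[[[0,0,0.033],[0,0,-0.001]],[[0.001,0,0.033],[0,0,-0.002]],[[0,0,0.033],[0,0,-0.001]]]
```

View pics/j10.png

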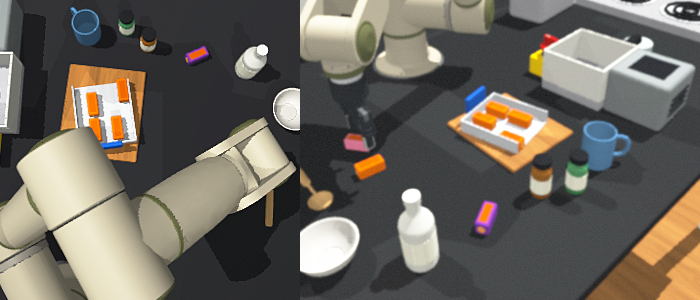

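The fourth chunk was knocked about 30 mm towards the tray's open end and against the right wall (tray frame about (58,-60)). It is still inside and parallel to the wall. The fifth is still at its spot, so I grasp it.

Emit:
play_rows([
  [[0.001,0,0.033],[0,0,0]],
  [[0.001,0,0.033],[0,0,0]],
  [[0,0,0.033],[0,0,0]],
  [[0,0,0],[0,0,0]],
])

```text
time_s: 26.6
eef_pos: [413.4, -371.5, 12.9]
ee_rot: [-0.002, 0.999, -0.05, -0.002]
force: [0.1, 0.2, 0.0]
grip_width: 1.002
```

Emit:
play_rows([
  [[0,0,0],[0,0,0]],
  [[0,0,0],[0,0,0]],
  [[0,0,0],[0,0,0]],
  [[0,0,0],[0,0,0]],
  [[0,0,0],[0,0,0]],
], grip=1)

```text
time_s: 27.1
eef_pos: [414.3, -374.4, 16.4]
ee_rot: [0.001, 0.999, -0.05, 0.001]
force: [-0.3, 1.5, 6.6]
grip_width: 0.338
```

Run:
```python
from h import *
st()
a=tr(-30,0)
plan([(413,-374,140,-.1,0,40),(a[0],a[1],140,TY,0)])
```

```text
t 27.1 p [ 414.3 -374.4   16.4] yaw -0.1 zax [ 0.001 -0.001 -1.   ] F [-0.27  1.53  6.58] g 0.338 q [-0.945  0.641  1.614  0.     0.885 -0.844]
13 rows
[[[0,0,-0.041],[0,0,0]],[[-0.001,0,-0.041],[0.001,-0.001,0]],[[0,0,-0.042],[0,0,0]],[[-0.001,0,-0.041],[0.001,-0.001,-0.001]],[[0.006,-0.05,0],[0,0,-0.048]],[[0.008,-0.05,0],[0,0,-0.048]],[[0.01,-0.05,0],[0,0,-0.048]],[[0.012,-0.049,0],[0,0,-0.048]],[[0.013,-0.049,0],[0,0,-0.048]],[[0.016,-0.049,0],[0,0,-0.048]],[[0.017,-0.047,0],[0,0,-0.048]],[[0.019,-0.047,0],[0,0,-0.048]],[[0.021,-0.047,0],[0,0,-0.048]]]
```

Emit:
play_rows([
  [[0,0,-0.041],[0,0,0]],
  [[-0.001,0,-0.041],[0,0,0]],
  [[0,0,-0.042],[0,0,0]],
  [[-0.001,0,-0.041],[0,0,0]],
  [[0.006,-0.05,0],[0,0,-0.048]],
  [[0.008,-0.05,0],[0,0,-0.048]],
  [[0.01,-0.05,0],[0,0,-0.048]],
  [[0.012,-0.049,0],[0,0,-0.048]],
  [[0.013,-0.049,0],[0,0,-0.048]],
  [[0.016,-0.049,0],[0,0,-0.048]],
  [[0.017,-0.047,0],[0,0,-0.048]],
  [[0.019,-0.047,0],[0,0,-0.048]],
  [[0.021,-0.047,0],[0,0,-0.048]],
  [[0,0,0],[0,0,0]],
])

```text
time_s: 28.5
eef_pos: [487.6, -36.1, 139.2]
ee_rot: [-0.0, 0.993, 0.122, 0.0]
force: [0.4, 0.3, -0.4]
grip_width: 0.334
```

Run:
```python
from h import *
snap("scene","s11");print(carrots(snap("top","t11")))
st()
cv2.imwrite("pics/j11.png",np.hstack([cv2.imread("pics/t11.png")[100:400,150:450],cv2.imread("pics/s11.png")[100:400,100:500]]))
a=tr(-36,0)
plan([(a[0],a[1],66,TY,0,23)])
```

```text
[(310, -354, 47, 14, np.float64(0.6), 79.0), (476, -76, 50, 25, np.float64(0.11), 97.0)]
t 28.6 p [487.4 -39.2 139.2] yaw 0.24 zax [ 0. -0. -1.] F [ 0.2  -0.49 -0.85] g 0.34 q [-0.32   0.331  1.731 -0.     1.079 -0.56 ]
4 rows
[[[-0.002,0,0.024],[0,0,0]],[[-0.002,0.001,0.025],[0,0,0]],[[-0.002,0,0.024],[0,0,0]],[[-0.002,0,0.025],[0,0,0]]]
```

View pics/j11.png

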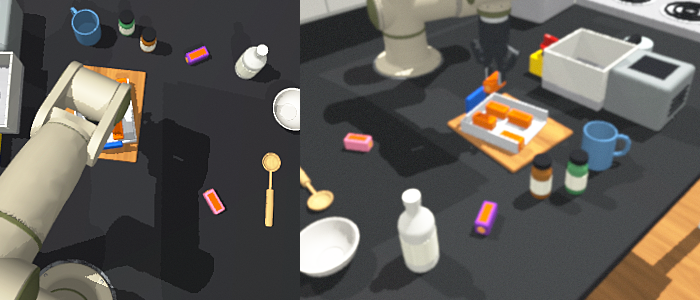

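The fifth chunk is held crosswise above the rear pair. Lowering it onto them.

Emit:
play_rows([
  [[-0.002,0,0.024],[0,0,0]],
  [[-0.002,0,0.025],[0,0,0]],
  [[-0.002,0,0.024],[0,0,0]],
  [[-0.002,0,0.015],[0,0,0]],
  [[0,0,0.009],[0,0,0]],
  [[0,0,0],[0,0,0]],
])

```text
time_s: 29.2
eef_pos: [481.4, -41.4, 65.9]
ee_rot: [-0.0, 0.993, 0.119, -0.0]
force: [0.2, -0.1, 0.2]
grip_width: 0.338
```

Emit:
play_rows([
  [[0,0,0],[0,0,0]],
  [[0,0,0],[0,0,0]],
  [[0,0,0],[0,0,0]],
], grip=0.5)

```text
time_s: 29.5
eef_pos: [481.9, -41.1, 66.9]
ee_rot: [0.0, 0.993, 0.119, 0.001]
force: [-0.5, 0.1, 0.9]
grip_width: 0.501
```

Run:
```python
from h import *
st()
a=tr(-36,0)
plan([(a[0],a[1],150,TY,0,35),(400,-200,170,TY,0)])
```

```text
t 29.5 p [481.9 -41.1  66.9] yaw 0.239 zax [ 0.001 -0.    -1.   ] F [-0.48  0.05  0.88] g 0.501 q [-0.328  0.429  1.815  0.     0.897 -0.567]
8 rows
[[[0,0,-0.037],[0,0,0]],[[0,0,-0.037],[0.001,-0.001,-0.001]],[[0,0.001,-0.037],[0,0,0]],[[-0.031,0.036,-0.005],[0,0,0]],[[-0.032,0.036,-0.006],[0,0,0]],[[-0.031,0.035,-0.005],[0,0,0]],[[-0.031,0.036,-0.005],[0,0,0]],[[-0.031,0.036,-0.006],[0,0,0]]]
```

Emit:
play_rows([
  [[0,0,-0.037],[0,0,0]],
  [[0,0,-0.037],[0,0,0]],
  [[0,0.001,-0.037],[0,0,0]],
  [[-0.031,0.036,-0.005],[0,0,0]],
  [[-0.032,0.036,-0.006],[0,0,0]],
  [[-0.031,0.035,-0.005],[0,0,0]],
  [[-0.031,0.036,-0.005],[0,0,0]],
  [[-0.031,0.036,-0.006],[0,0,0]],
  [[0,0,0],[0,0,0]],
])

```text
time_s: 30.4
eef_pos: [398.9, -202.8, 170.7]
ee_rot: [0.001, 0.993, 0.117, 0.0]
force: [0.8, 0.2, 0.9]
grip_width: 0.498
```

Run:
```python
from h import *
snap("scene","s12");snap("top","t12")
st()
a=cv2.resize(cv2.imread("pics/t12.png")[155:265,205:300],None,fx=4,fy=4,interpolation=cv2.INTER_CUBIC);b=cv2.resize(cv2.imread("pics/s12.png")[170:280,240:380],None,fx=2.7,fy=4,interpolation=cv2.INTER_CUBIC)
cv2.imwrite("pics/j12.png",np.hstack([a,b]))
```

```text
t 30.5 p [ 399.7 -200.1  170.1] yaw 0.237 zax [ 0. -0. -1.] F [ 0.13  0.32 -0.63] g 0.495 q [-0.727  0.205  1.809  0.     1.127 -0.965]
```

View pics/j12.png

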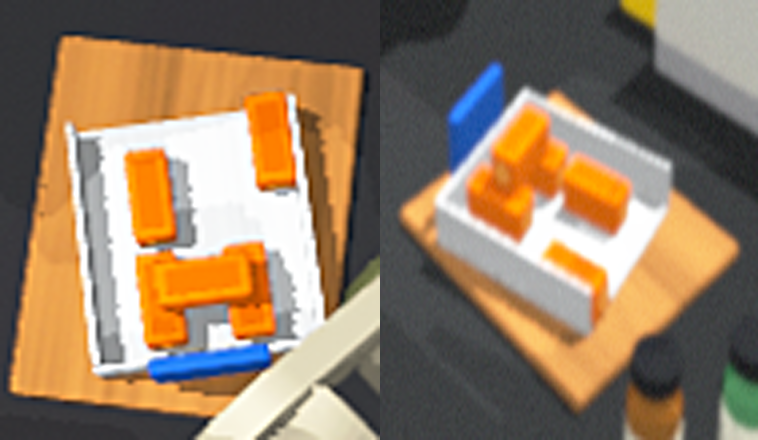

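View pics/t12.png

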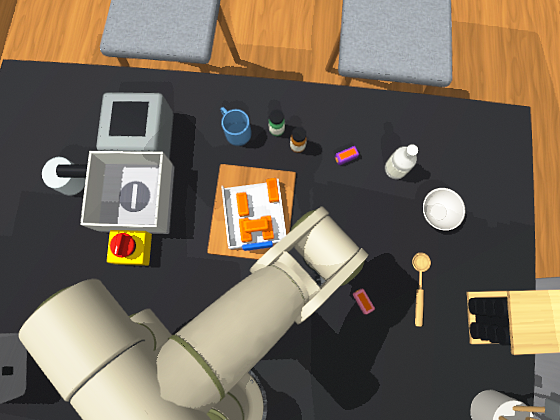

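All five chunks are in the tray: two at the rear, the fifth across them, and two in front. Next I grip the handle, with the jaws only partly open to clear the top chunk.

Run:
```python
from h import *
a=tr(-95,0);print(a)
plan([(a[0],a[1],140,TY,0,40),(a[0],a[1],56,TY,0,25)])
```

```text
[424.42289239 -55.58174951]
8 rows
[[[0.019,-0.045,0.01],[0,0,-0.001]],[[0.02,-0.045,0.01],[0,0,-0.001]],[[0.019,-0.045,0.01],[0,0,0]],[[0.019,-0.044,0.01],[0,-0.001,-0.001]],[[0,0,0.028],[0,0,0]],[[0,0,0.028],[0,0,0]],[[0,0,0.028],[0,0,0]],[[0.001,-0.001,0.028],[0,0,0]]]
```

Emit:
play_rows([
  [[0.019,-0.045,0.01],[0,0,-0.001]],
  [[0.02,-0.045,0.01],[0,0,-0.001]],
  [[0.019,-0.045,0.01],[0,0,0]],
  [[0.019,-0.045,0.01],[0,0,-0.001]],
  [[0,0,0],[0,0,0]],
  [[0,0,0],[0,0,0]],
], grip=0.6)

```text
time_s: 31.1
eef_pos: [424.0, -53.7, 139.8]
ee_rot: [0.0, 0.993, 0.122, -0.0]
force: [-0.2, -0.6, 0.6]
grip_width: 0.397
```

Run:
```python
from h import *
snap("scene","s13");snap("top","t13")
st()
a=cv2.resize(cv2.imread("pics/t13.png")[155:285,190:300],None,fx=3.5,fy=3.5,interpolation=cv2.INTER_CUBIC);b=cv2.resize(cv2.imread("pics/s13.png")[120:250,240:350],None,fx=3.5,fy=3.5,interpolation=cv2.INTER_CUBIC)
cv2.imwrite("pics/j13.png",np.hstack([a,b]))
a=tr(-95,0)
plan([(a[0],a[1],56,TY,0,25)])
```

```text
t 31.2 p [424.1 -55.2 140. ] yaw 0.242 zax [ 0. -0. -1.] F [ 0.11  0.16 -0.13] g 0.4 q [-0.405  0.204  1.9   -0.     1.037 -0.646]
4 rows
[[[0,0,0.028],[0,0,0.001]],[[0,0,0.028],[0,0,0]],[[0,0,0.028],[0,0,0.001]],[[0,0.001,0.028],[0.001,0,0]]]
```

View pics/j13.png

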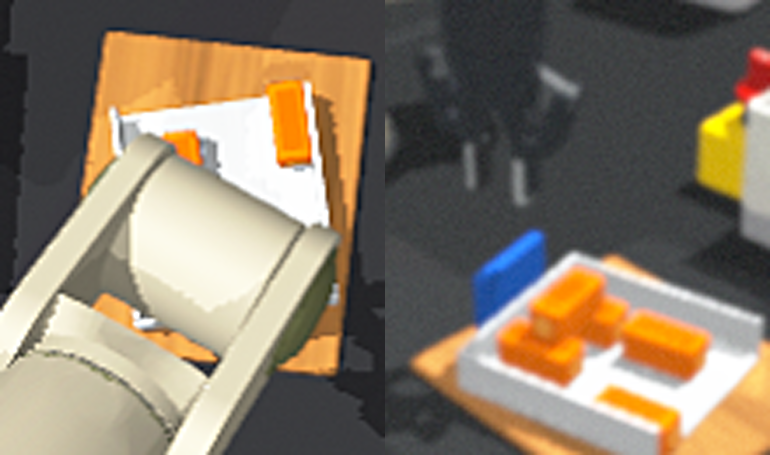

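The fingertips straddle the handle plate, at crop (470,185) and (520,200) with the plate below at (510,262). Descending.

Emit:
play_rows([
  [[0,0,0.028],[0,0,0]],
  [[0,0,0.028],[0,0,0]],
  [[0,0,0.028],[0,0,0]],
  [[0,0,0.02],[0,0,0]],
  [[0,0,0.006],[0,0,0]],
  [[0,0,0],[0,0,0]],
])

```text
time_s: 31.8
eef_pos: [423.8, -55.5, 57.2]
ee_rot: [-0.0, 0.993, 0.12, -0.0]
force: [-0.3, 0.0, -0.0]
grip_width: 0.402
```

Emit:
play_rows([
  [[0,0,0],[0,0,0]],
  [[0,0,0],[0,0,0]],
  [[0,0,0],[0,0,0]],
  [[0,0,0],[0,0,0]],
  [[0,0,0],[0,0,0]],
], grip=1, squeeze=110)

```text
time_s: 32.3
eef_pos: [424.8, -55.5, 58.5]
ee_rot: [0.001, 0.993, 0.12, 0.001]
force: [0.8, -0.8, 5.8]
grip_width: 0.119
```

Run:
```python
from h import *
st()
```

```text
t 32.3 p [424.8 -55.5  58.5] yaw 0.241 zax [ 0.003 -0.001 -1.   ] F [ 0.83 -0.79  5.8 ] g 0.119 q [-0.405  0.345  1.98  -0.     0.814 -0.646]
```

Handle gripped. Small test lift, then look.

Emit:
play_rows([
  [[0,0,-0.007],[0,0,0]],
  [[0,0,-0.013],[0,0,0]],
  [[0,0,-0.02],[0,0,0]],
  [[0,0,-0.02],[0,0,0]],
  [[0,0,-0.02],[0,0,0]],
  [[0,0,-0.013],[0,0,0]],
  [[0,0,-0.007],[0,0,0]],
  [[0,0,0],[0,0,0]],
])

```text
time_s: 33.1
eef_pos: [423.9, -55.0, 132.7]
ee_rot: [0.0, 0.993, 0.12, 0.0]
force: [0.5, -0.0, -6.5]
grip_width: 0.12
```

Run:
```python
from h import *
snap("scene","s14");snap("top","t14")
s=st();print(s['wrist_torque'])
cv2.imwrite("pics/j14.png",cv2.resize(cv2.imread("pics/s14.png")[90:290,220:420],None,fx=3,fy=3,interpolation=cv2.INTER_CUBIC))
```

```text
t 33.2 p [423.5 -54.9 131.8] yaw 0.241 zax [-0.001  0.    -1.   ] F [-0.33  0.08 -6.05] g 0.12 q [-0.405  0.216  1.91  -0.     1.016 -0.646]
[-0.08438412  0.46793349  0.0738089 ]
```

View pics/j14.png

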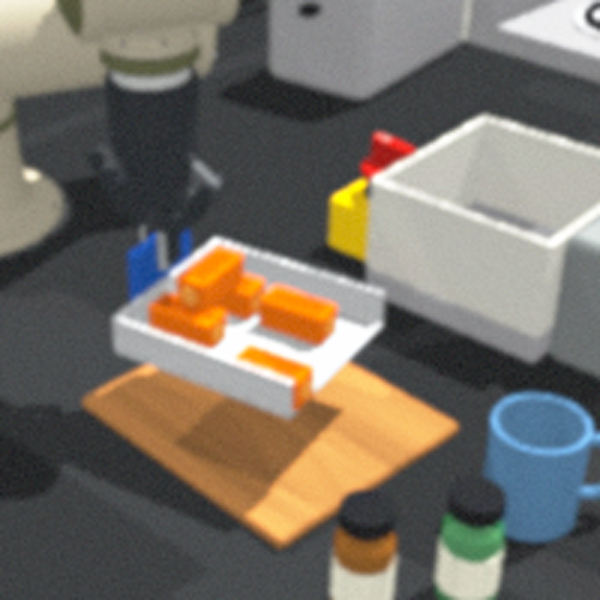

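The tray hangs level with all five aboard. Now up and over towards the hopper, gently.

```bash
cat >> h.py <<'E'
JC=np.array([532.,306.8]); JY=0.08
def ju(x,y): c,s=np.cos(JY),np.sin(JY); return JC+np.array([c*x-s*y,s*x+c*y])
def lipTCP(lx,lz,t,y=0):
    x=lx-180*np.cos(t)+46.5*np.sin(t); z=lz+180*np.sin(t)+46.5*np.cos(t)
    p=ju(x,y); return (p[0],p[1],z,JY,t)
E
python3 - <<'E'
from h import *
H=lipTCP(-50,175,0);print(H)
plan([(423.5,-55,225,.241,0,18),(415,-40,230,.235,0,10),(*H,24)])
E
```

```text
(np.float64(302.7356075503975), np.float64(288.4196203870903), np.float64(221.5), 0.08, 0)
23 rows
[[[0,0,-0.021],[0,0,0]],[[0,0,-0.02],[0,0,0]],[[0,0,-0.021],[0,0.001,0]],[[0,0,-0.021],[-0.001,0,0]],[[0,0,-0.021],[0,0,0]],[[0,0,-0.02],[0,0,0]],[[-0.003,-0.011,-0.003],[0,0,0.004]],[[-0.003,-0.011,-0.004],[0,0,0.004]],[[-0.003,-0.031,0.001],[0,0,0.013]],[[-0.003,-0.03,0.001],[0,0,0.013]],[[-0.004,-0.031,0],[0,0,0.013]],[[-0.004,-0.031,0.001],[0,0,0.014]],[[-0.004,-0.03,0.001],[0,0,0.013]],[[-0.004,-0.031,0.001],[0,0,0.013]],[[-0.005,-0.03,0],[0,0,0.013]],[[-0.005,-0.031,0.001],[0,0,0.013]],[[-0.006,-0.03,0.001],[0,0,0.013]],[[-0.006,-0.03,0.001],[0,0,0.014]],[[-0.006,-0.031,0],[0,0,0.013]],[[-0.006,-0.03,0.001],[0,0,0.013]]]
[[[-0.007,-0.03,0.001],[0,0,0.013]],[[-0.007,-0.03,0.001],[0,0,0.013]],[[-0.007,-0.03,0],[0,0,0.013]]]
```

Emit:
play_rows([
  [[0,0,-0.01],[0,0,0]],
  [[0,0,-0.02],[0,0,0]],
  [[0,0,-0.021],[0,0,0]],
  [[0,0,-0.021],[0,0,0]],
  [[0,0,-0.021],[0,0,0]],
  [[0,0,-0.02],[0,0,0]],
  [[0,0,-0.011],[0,0,0]],
  [[-0.003,-0.011,-0.003],[0,0,0.004]],
  [[-0.003,-0.011,-0.004],[0,0,0.004]],
  [[-0.003,-0.02,0],[0,0,0.01]],
  [[-0.003,-0.03,0.001],[0,0,0.013]],
  [[-0.004,-0.031,0],[0,0,0.013]],
  [[-0.004,-0.031,0.001],[0,0,0.014]],
  [[-0.004,-0.03,0.001],[0,0,0.013]],
  [[-0.004,-0.031,0.001],[0,0,0.013]],
  [[-0.005,-0.03,0],[0,0,0.013]],
  [[-0.005,-0.031,0.001],[0,0,0.013]],
  [[-0.006,-0.03,0.001],[0,0,0.013]],
  [[-0.006,-0.02,0.001],[0,0,0.014]],
  [[-0.006,-0.01,0],[0,0,0.013]],
])

```text
time_s: 35.2
eef_pos: [335.7, 171.2, 224.6]
ee_rot: [-0.0, 0.998, 0.062, -0.001]
force: [-0.4, -0.5, -5.5]
grip_width: 0.118
```

Run:
```python
from h import *
snap("scene","s15");snap("top","t15")
s=st();print(s['wrist_torque'])
a=cv2.imread("pics/t15.png")[100:350,50:350];b=cv2.imread("pics/s15.png")[50:300,200:500]
cv2.imwrite("pics/j15.png",np.hstack([a,b]))
H=lipTCP(-50,175,0)
plan([(*H,22)])
```

```text
t 35.3 p [335.9 170.8 224.8] yaw 0.125 zax [-0.002  0.    -1.   ] F [ 0.12 -0.13 -5.57] g 0.119 q [ 1.560e-01 -1.600e-02  1.902e+00  1.000e-03  1.258e+00  3.100e-02]
[-0.10179896  0.4048804  -0.00096128]
6 rows
[[[-0.004,-0.027,0.001],[0,0,0.01]],[[-0.004,-0.027,0],[0,0.001,0.009]],[[-0.005,-0.026,0.001],[0,0,0.01]],[[-0.004,-0.027,0.001],[0,0,0.009]],[[-0.005,-0.027,0.001],[0,0.001,0.01]],[[-0.005,-0.027,0],[-0.001,0,0.01]]]
```

View pics/j15.png

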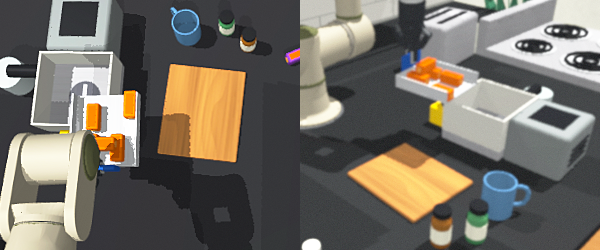

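Emit:
play_rows([
  [[-0.004,-0.015,0],[0,0,0.01]],
  [[-0.004,-0.025,0.001],[0,0,0.01]],
  [[-0.005,-0.028,0.001],[0,0,0.01]],
  [[-0.004,-0.028,0.001],[0,0,0.01]],
  [[-0.005,-0.028,0.001],[0,0,0.01]],
  [[-0.005,-0.025,0],[0,0,0.01]],
  [[0,-0.012,0],[0,0,0]],
  [[0,0,0],[0,0,0]],
  [[0,0,0],[0,0,0]],
])

```text
time_s: 36.2
eef_pos: [305.2, 287.3, 222.1]
ee_rot: [0.0, 0.999, 0.038, -0.0]
force: [-0.2, -0.2, -5.7]
grip_width: 0.117
```

Run:
```python
from h import *
snap("scene","s16");snap("top","t16")
s=st()
a=cv2.imread("pics/t16.png")[100:350,50:350];b=cv2.imread("pics/s16.png")[50:300,200:500]
cv2.imwrite("pics/j16.png",cv2.resize(np.hstack([a,b]),None,fx=1.3,fy=1.3))
W=[]
for k in range(1,16):
    t=np.radians(50)*k/15
    W.append((*lipTCP(-50,175-55*k/15,t),60))
plan(W)
im=cv2.imread("pics/t15.png"); hsv=cv2.cvtColor(im,cv2.COLOR_BGR2HSV)
m=cv2.inRange(hsv,(8,60,60),(25,190,255)); m[:, :205]=0;m[:,300:]=0;m[:160]=0;m[265:]=0
c,_=cv2.findContours(m,cv2.RETR_EXTERNAL,cv2.CHAIN_APPROX_NONE);k=np.vstack(c)
P=unproj("top",k[:,0],12)[:,:2].astype(np.float32); r=cv2.minAreaRect(P);print("board",r,cv2.boxPoints(r))
```

```text
t 36.3 p [305.3 287.2 222.2] yaw 0.076 zax [-0. -0. -1.] F [-0.29 -0.55 -5.31] g 0.122 q [ 0.474  0.085  1.803 -0.     1.254  0.398]
15 rows
[[[0.001,-0.002,-0.008],[0,-0.074,-0.006]],[[0.004,0,-0.009],[0,-0.074,0]],[[0.005,0,-0.009],[0,-0.074,0]],[[0.004,0,-0.009],[0,-0.074,0]],[[0.006,0,-0.009],[0,-0.074,0]],[[0.005,0,-0.009],[0,-0.074,0]],[[0.006,0,-0.009],[0,-0.074,0]],[[0.006,0,-0.01],[0,-0.074,0]],[[0.006,0,-0.009],[0,-0.074,0]],[[0.006,0,-0.01],[0,-0.075,0]],[[0.007,0,-0.01],[0,-0.074,0]],[[0.007,0,-0.01],[0,-0.074,0]],[[0.007,0,-0.01],[0,-0.074,0]],[[0.007,0,-0.01],[0,-0.074,0]],[[0.008,0,-0.01],[0,-0.074,0]]]
board ((525.7376708984375, -26.168296813964844), (222.0009307861328, 261.38397216796875), 89.34040069580078) [[ 393.77652 -135.65689]
 [ 655.1432  -138.66592]
 [ 657.69885   83.3203 ]
 [ 396.33215   86.32933]]
```

View pics/j16.png

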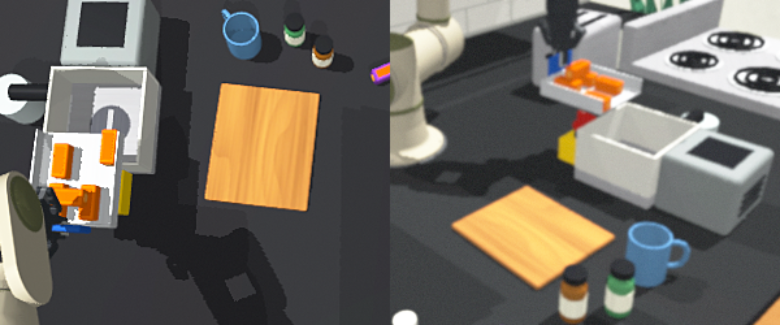

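Run:
```python
from h import *
s=ctrl.sense(); p=s['eef_pos']; y=0.076
c,sn=np.cos(y),np.sin(y)
def T(x,yy,z): return [p[0]+c*(x+95)-sn*yy,p[1]+sn*(x+95)+c*yy,p[2]-46.5+z]
im=cv2.imread("pics/t16.png")
for P in [T(85,79,35),T(85,-79,35),T(-85,-79,35),T(-85,79,35)]:
    q=proj("top",P)[0]; cv2.circle(im,tuple(int(round(v)) for v in q),1,(0,255,0),-1)
for a in((-94,-94),(94,-94),(94,94),(-94,94)):
    w=ju(*a); q=proj("top",[*w,130])[0]; cv2.circle(im,tuple(int(round(v)) for v in q),1,(255,0,255),-1)
cv2.imwrite("pics/j16b.png",cv2.resize(im[130:290,60:190],None,fx=4.5,fy=3.7))
```

```text
(no output)
```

View pics/j16b.png

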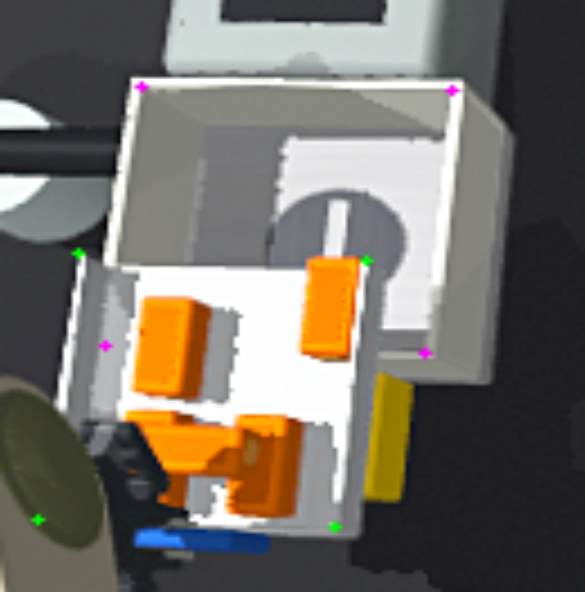

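The projected tray and hopper corners fall on the picture's edges, so the tray is centred on the hopper. Tipping.

Emit:
play_rows([
  [[0.001,-0.002,-0.008],[0,-0.074,-0.006]],
  [[0.004,0,-0.009],[0,-0.074,0]],
  [[0.005,0,-0.009],[0,-0.074,0]],
  [[0.004,0,-0.009],[0,-0.074,0]],
  [[0.006,0,-0.009],[0,-0.074,0]],
  [[0.005,0,-0.009],[0,-0.074,0]],
  [[0.006,0,-0.009],[0,-0.074,0]],
  [[0.006,0,-0.01],[0,-0.074,0]],
])

```text
time_s: 37.1
eef_pos: [343.6, 291.9, 268.4]
ee_rot: [0.009, 0.972, 0.039, -0.231]
force: [0.9, 0.5, -5.6]
grip_width: 0.119
```

Run:
```python
from h import *
snap("scene","s17");snap("top","t17")
s=st()
a=cv2.imread("pics/t17.png")[100:350,50:350];b=cv2.imread("pics/s17.png")[50:300,200:500]
cv2.imwrite("pics/j17.png",cv2.resize(np.hstack([a,b]),None,fx=1.3,fy=1.3))
print(lipTCP(-50,175-55*8/15,np.radians(50)*8/15))
```

```text
t 37.2 p [344.5 291.8 267.5] yaw 0.079 zax [-0.447 -0.035 -0.894] F [ 0.69  0.83 -6.12] g 0.121 q [0.367 0.358 1.411 0.132 1.818 0.291]
(np.float64(342.62291353250566), np.float64(291.6174297715048), np.float64(268.0044368777885), 0.08, np.float64(0.46542113386515455))
```

View pics/j17.png

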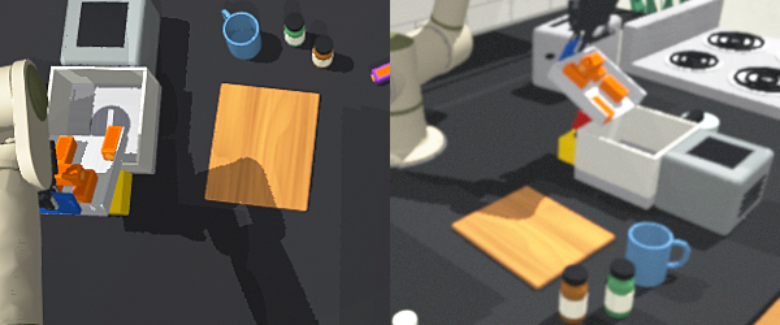

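The tray is at 27 degrees and the chunks have not slid yet. Continuing to 50 degrees.

Emit:
play_rows([
  [[0.006,0,-0.009],[0,-0.074,0]],
  [[0.006,0,-0.01],[0,-0.075,0]],
  [[0.007,0,-0.01],[0,-0.074,0]],
  [[0.007,0,-0.01],[0,-0.074,0]],
  [[0.007,0,-0.01],[0,-0.074,0]],
  [[0.007,0,-0.01],[0,-0.074,0]],
  [[0.008,0,-0.01],[0,-0.074,0]],
  [[0,0,0],[0,0,0]],
  [[0,0,0],[0,0,0]],
  [[0,0,0],[0,0,0]],
  [[0,0,0],[0,0,0]],
  [[0,0,0],[0,0,0]],
])

```text
time_s: 38.4
eef_pos: [401.5, 297.3, 288.1]
ee_rot: [0.017, 0.906, 0.037, -0.422]
force: [-0.2, 0.2, -1.9]
grip_width: 0.117
```

Run:
```python
from h import *
snap("scene","s18");snap("top","t18")
s=st()
a=cv2.imread("pics/t18.png")[130:280,50:200];b=cv2.imread("pics/s18.png")[50:200,300:450]
cv2.imwrite("pics/j18.png",cv2.resize(np.hstack([a,b]),None,fx=2.6,fy=2.6,interpolation=cv2.INTER_CUBIC))
```

```text
t 38.5 p [401.6 297.2 287.9] yaw 0.081 zax [-0.763 -0.062 -0.643] F [ 0.08  0.27 -2.5 ] g 0.117 q [0.31  0.676 1.028 0.231 2.283 0.301]
```

View pics/j18.png

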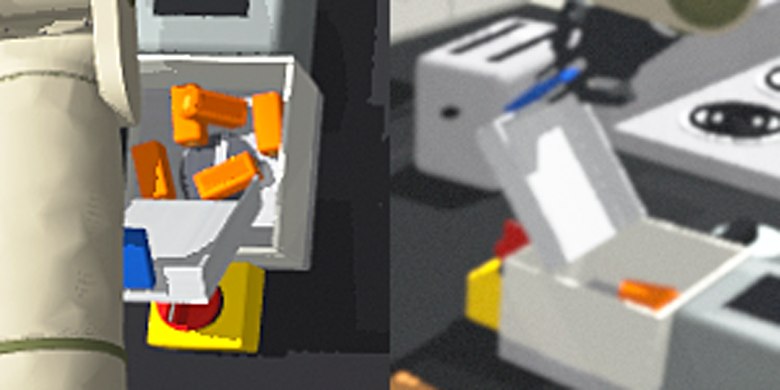

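All five chunks are in the hopper, at top crop (185,115), (220,105), (267,122), (152,168) and (228,178), and the tray is empty. Returning it to the board.

Run:
```python
from h import *
s=ctrl.sense(); p=s['eef_pos']
H=lipTCP(-60,185,0)
m=lipTCP(-60,185,np.radians(25))
plan([(p[0],p[1],p[2]+50,JY,np.radians(50),25),(*m,40),(*H,40),(400,60,230,0.0,0,35),(430.7,-25,140,-.01,0,30)])
```

```text
23 rows
[[[-0.026,0,-0.021],[0.001,-0.001,0.001]],[[-0.025,0,-0.022],[0,0,0]],[[-0.007,0,0.026],[0,0.139,0]],[[-0.009,0.001,0.025],[0,0.139,0]],[[-0.013,0,0.024],[0,0.139,0]],[[-0.014,0,0.023],[0,0.138,0]],[[-0.001,0,0.027],[0,0.139,0]],[[-0.004,0,0.026],[0,0.139,0]],[[-0.007,0,0.026],[0,0.139,0]],[[-0.009,0,0.025],[0,0.139,0]],[[0.015,0.039,0],[0,0,0.013]],[[0.015,0.039,0],[0,0,0.012]],[[0.015,0.039,0.001],[0,0,0.013]],[[0.016,0.039,0],[0,0,0.013]],[[0.017,0.039,0],[0,0,0.013]],[[0.016,0.038,0],[0,0,0.012]],[[0.017,0.039,0.001],[0,0,0.013]],[[0.018,0.038,0],[0,0,0.013]],[[0.008,0.023,0.024],[0,0,0.003]],[[0.008,0.022,0.024],[0,0,0.002]]]
[[[0.009,0.023,0.024],[0,0,0.003]],[[0.008,0.022,0.024],[0,0,0.002]],[[0.008,0.023,0.024],[0,0,0.003]]]
```

Emit:
play_rows([
  [[-0.026,0,-0.021],[0,0,0]],
  [[-0.025,0,-0.022],[0,0,0]],
  [[-0.007,0,0.026],[0,0.139,0]],
  [[-0.009,0.001,0.025],[0,0.139,0]],
  [[-0.013,0,0.024],[0,0.139,0]],
  [[-0.014,0,0.023],[0,0.138,0]],
  [[-0.001,0,0.027],[0,0.139,0]],
  [[-0.004,0,0.026],[0,0.139,0]],
  [[-0.007,0,0.026],[0,0.139,0]],
  [[-0.009,0,0.025],[0,0.139,0]],
  [[0.015,0.039,0],[0,0,0.013]],
  [[0.015,0.039,0],[0,0,0.012]],
  [[0.015,0.039,0.001],[0,0,0.013]],
  [[0.016,0.039,0],[0,0,0.013]],
  [[0.017,0.039,0],[0,0,0.013]],
  [[0.016,0.038,0],[0,0,0.012]],
  [[0.017,0.039,0.001],[0,0,0.013]],
  [[0.018,0.038,0],[0,0,0.013]],
  [[0.008,0.023,0.024],[0,0,0.003]],
  [[0.008,0.022,0.024],[0,0,0.002]],
])

```text
time_s: 40.5
eef_pos: [412.5, 25.0, 193.5]
ee_rot: [-0.0, 1.0, -0.002, 0.0]
force: [0.9, 0.3, -2.7]
grip_width: 0.119
```

Emit:
play_rows([
  [[0.009,0.023,0.024],[0,0,0.003]],
  [[0.008,0.022,0.024],[0,0,0.002]],
  [[0.008,0.023,0.024],[0,0,0.003]],
  [[0,0,0],[0,0,0]],
  [[0,0,0],[0,0,0]],
])

```text
time_s: 41.0
eef_pos: [430.7, -24.8, 139.9]
ee_rot: [-0.0, 1.0, -0.005, -0.0]
force: [0.2, 0.4, -1.8]
grip_width: 0.121
```

Run:
```python
from h import *
snap("scene","s19");snap("top","t19")
s=st()
a=cv2.imread("pics/t19.png")[130:280,70:320];b=cv2.imread("pics/s19.png")[100:270,210:440]
cv2.imwrite("pics/j19.png",np.vstack([cv2.resize(a,(480,288)),cv2.resize(b,(480,310))]))
plan([(430.7,-25,70,-.01,0,20),(430.7,-25,61,-.01,0,5)])
```

```text
t 41.1 p [431.  -24.5 140.5] yaw -0.009 zax [ 0.001  0.    -1.   ] F [ 0.16  0.04 -1.88] g 0.116 q [-0.33   0.212  1.889  0.     1.04  -0.321]
6 rows
[[[0,0,0.023],[0,0,0]],[[0,0,0.024],[0,-0.001,0.001]],[[0,0,0.023],[0,0,0]],[[0,0.001,0.024],[0,0,0.001]],[[0,0,0.006],[0,0,0]],[[0,0,0.006],[0,0,0]]]
```

View pics/j19.png

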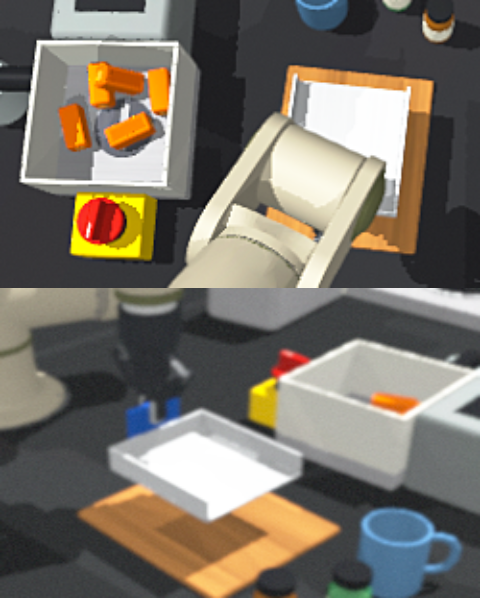

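All five chunks are in the hopper and the empty tray is level over the board. Lowering it.

Emit:
play_rows([
  [[0,0,0.023],[0,0,0]],
  [[0,0,0.024],[0,0,0]],
  [[0,0,0.023],[0,0,0]],
  [[0,0.001,0.024],[0,0,0]],
  [[0,0,0.006],[0,0,0]],
  [[0,0,0.006],[0,0,0]],
  [[0,0,0],[0,0,0]],
])

```text
time_s: 41.8
eef_pos: [431.2, -25.6, 60.7]
ee_rot: [0.0, 1.0, -0.004, 0.0]
force: [-0.0, -0.4, -2.2]
grip_width: 0.122
```

Emit:
play_rows([
  [[0,0,0.002],[0,0,0]],
  [[0,0,0.001],[0,0,0]],
  [[0,0,0],[0,0,0]],
])

```text
time_s: 42.1
eef_pos: [431.3, -25.8, 58.5]
ee_rot: [0.0, 1.0, -0.005, 0.001]
force: [-1.2, 0.7, 3.1]
grip_width: 0.121
```

Contact with the board. Releasing and rising straight up.

Emit:
play_rows([
  [[0,0,0],[0,0,0]],
  [[0,0,0],[0,0,0]],
  [[0,0,0],[0,0,0]],
  [[0,0,0],[0,0,0]],
], grip=0.6, squeeze=40)

```text
time_s: 42.5
eef_pos: [431.0, -25.8, 58.0]
ee_rot: [-0.0, 1.0, -0.005, 0.0]
force: [-0.5, -0.5, -0.2]
grip_width: 0.398
```

Emit:
play_rows([
  [[0,0,-0.02],[0,0,0]],
  [[0,0,-0.03],[0,0,0]],
  [[0,0,-0.04],[0,0,0]],
  [[0,0,-0.04],[0,0,0]],
  [[0,0,-0.03],[0,0,0]],
  [[0,0,0],[0,0,0]],
])

```text
time_s: 43.1
eef_pos: [432.2, -26.2, 180.5]
ee_rot: [0.001, 1.0, -0.005, 0.003]
force: [0.0, -0.7, 0.3]
grip_width: 0.396
```

Run:
```python
from h import *
st()
k=ju(-144,0); print(k)
# bar yaw measured from image t19: red head
im=cv2.imread("pics/t19.png"); cv2.imwrite("pics/z20.png",cv2.resize(im[225:275,95:160],None,fx=10,fy=10,interpolation=cv2.INTER_CUBIC))
for y in (JY,JY-.1,JY-.2):
  u=np.array([np.cos(y),np.sin(y)])*27
  print(y,[((proj("top",[*(k+s*u),121])[0]-[95,225])*10+5).round().tolist() for s in(1,-1)])
plan([(400,150,200,0.8,0),(k[0],k[1],160,1.5,0)])
```

```text
t 43.1 p [432.2 -26.2 180.5] yaw -0.009 zax [ 0.005 -0.002 -1.   ] F [ 0.04 -0.66  0.28] g 0.396 q [-0.333  0.159  1.836  0.     1.142 -0.323]
[388.46055429 295.29228407]
0.08 [[240.0, 87.0], [221.0, 299.0]]
-0.020000000000000004 [[251.0, 88.0], [211.0, 298.0]]
-0.12000000000000001 [[261.0, 90.0], [200.0, 296.0]]
13 rows
[[[-0.006,-0.033,-0.004],[0.001,-0.001,-0.147]],[[-0.003,-0.035,-0.004],[0,-0.001,-0.147]],[[0.001,-0.034,-0.003],[0.001,0,-0.148]],[[0.006,-0.033,-0.004],[0.001,-0.001,-0.147]],[[0.009,-0.033,-0.004],[0,-0.001,-0.147]],[[0.013,-0.032,-0.004],[0.001,-0.001,-0.147]],[[0.016,-0.03,-0.003],[0.001,-0.001,-0.147]],[[0.021,-0.024,0.009],[0,0,-0.149]],[[0.025,-0.022,0.009],[0,0,-0.148]],[[0.026,-0.018,0.009],[0,0,-0.149]],[[0.029,-0.016,0.008],[0,0,-0.148]],[[0.03,-0.012,0.009],[-0.001,0,-0.149]],[[0.031,-0.008,0.009],[0,0,-0.148]]]
```

View pics/z20.png

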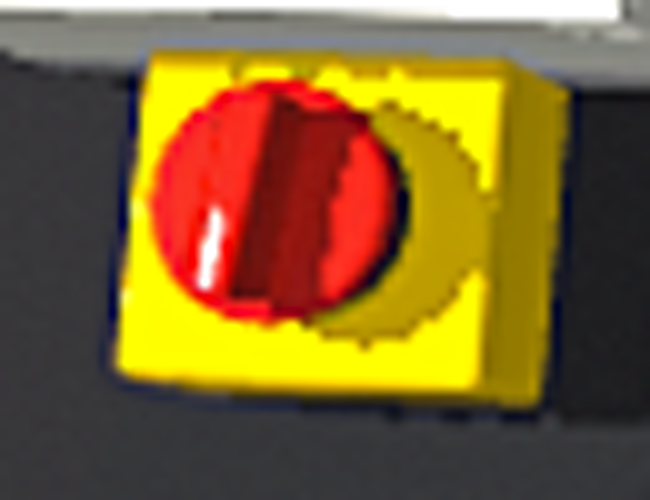

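The tray is released. The bar is still at about yaw -0.02, so the head is at about 0.1 rad. Moving above the knob with the jaws across the bar.

Emit:
play_rows([
  [[-0.006,-0.033,-0.004],[0.001,-0.001,-0.147]],
  [[-0.003,-0.035,-0.004],[0,-0.001,-0.147]],
  [[0.001,-0.034,-0.003],[0.001,0,-0.148]],
  [[0.006,-0.033,-0.004],[0.001,-0.001,-0.147]],
  [[0.009,-0.033,-0.004],[0,-0.001,-0.147]],
  [[0.013,-0.032,-0.004],[0.001,-0.001,-0.147]],
  [[0.016,-0.03,-0.003],[0.001,-0.001,-0.147]],
  [[0.021,-0.024,0.009],[0,0,-0.149]],
  [[0.025,-0.022,0.009],[0,0,-0.148]],
  [[0.026,-0.018,0.009],[0,0,-0.149]],
  [[0.029,-0.016,0.008],[0,0,-0.148]],
  [[0.03,-0.012,0.009],[0,0,-0.149]],
  [[0.031,-0.008,0.009],[0,0,-0.148]],
  [[0,0,0],[0,0,0]],
  [[0,0,0],[0,0,0]],
])

```text
time_s: 44.6
eef_pos: [387.1, 295.6, 157.3]
ee_rot: [-0.003, 0.732, 0.681, -0.002]
force: [-0.5, -0.6, -0.5]
grip_width: 0.4
```

Run:
```python
from h import *
im=snap("top","t21"); snap("scene","s21")
st()
a=cv2.imread("pics/t21.png")[150:280,70:320];b=cv2.imread("pics/s21.png")[80:250,210:440]
cv2.imwrite("pics/j21.png",np.vstack([cv2.resize(a,(500,260)),cv2.resize(b,(460,340))[:,:].copy() if 0 else cv2.resize(b,(500,340))]))
hsv=cv2.cvtColor(im,cv2.COLOR_RGB2HSV)
m=cv2.inRange(hsv,(105,150,60),(125,255,255)); m[:, :235]=0;m[:,280:]=0;m[:225]=0;m[260:]=0
k=np.argwhere(m)[:,::-1].astype(float);P=unproj("top",k,87)[:,:2].astype(np.float32);print("handle",cv2.minAreaRect(P),len(k))
plan([(388.5,295.3,125,1.55,0,25),(388.5,295.3,100,1.55,0,8)])
```

```text
t 44.7 p [387.5 295.2 158.1] yaw 1.498 zax [-0.006  0.001 -1.   ] F [-0.19 -0.22  0.1 ] g 0.396 q [ 0.408  0.306  1.71   0.004  1.13  -1.092]
handle ((427.6004638671875, -32.238826751708984), (69.23699951171875, 14.042780876159668), 89.518310546875) 148
6 rows
[[[0,0.001,0.022],[-0.004,-0.001,-0.033]],[[0,0,0.022],[-0.004,0,-0.034]],[[0,0,0.008],[0,0,0]],[[0,0,0.009],[0,0,0]],[[0,0,0.008],[0,0,0]],[[0,0,0.008],[0,0,0]]]
```

View pics/j21.png

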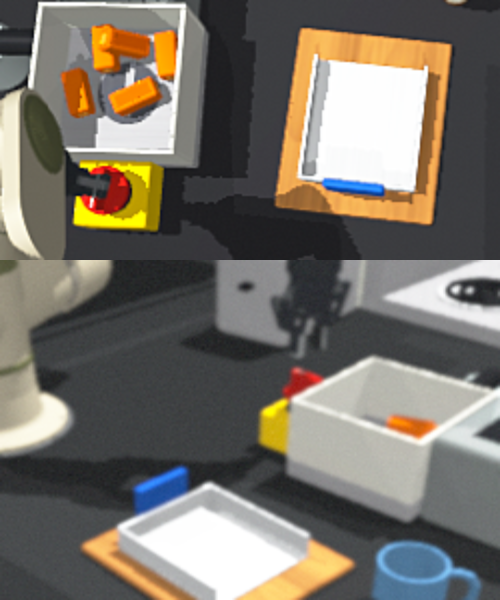

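The tray lies flat and centred on the board, and the five chunks are in the hopper. Descending on the bar.

Emit:
play_rows([
  [[0,0.001,0.022],[-0.004,0,-0.033]],
  [[0,0,0.022],[-0.004,0,-0.034]],
  [[0,0,0.008],[0,0,0]],
  [[0,0,0.009],[0,0,0]],
  [[0,0,0.008],[0,0,0]],
  [[0,0,0.008],[0,0,0]],
  [[0,0,0],[0,0,0]],
])

```text
time_s: 45.4
eef_pos: [387.9, 295.7, 100.1]
ee_rot: [-0.001, 0.714, 0.7, 0.0]
force: [-0.3, 0.0, 0.5]
grip_width: 0.403
```

Emit:
play_rows([
  [[0,0,0],[0,0,0]],
  [[0,0,0],[0,0,0]],
  [[0,0,0],[0,0,0]],
  [[0,0,0],[0,0,0]],
], grip=1, squeeze=50)

```text
time_s: 45.8
eef_pos: [388.2, 297.0, 101.2]
ee_rot: [-0.001, 0.714, 0.7, 0.002]
force: [-1.5, 7.3, 1.2]
grip_width: 0.156
```

Emit:
play_rows([
  [[0.002,0,0],[0,0,0.06]],
  [[0,0,0],[0,0,0.12]],
  [[0,0,0],[0,0,0.12]],
  [[0,0,0],[0,0,0.12]],
  [[0,0,0],[0,0,0.12]],
  [[0,0,0],[0,0,0.12]],
  [[0,0,0],[0,0,0]],
])

```text
time_s: 46.5
eef_pos: [388.2, 297.9, 101.0]
ee_rot: [-0.001, 0.87, 0.494, 0.001]
force: [-1.5, 4.9, 1.4]
grip_width: 0.148
```

Run:
```python
from h import *
s=st();print(s['wrist_torque'])
```

```text
t 46.5 p [388.2 297.9 101. ] yaw 1.033 zax [ 0.001  0.003 -1.   ] F [-1.48  4.85  1.37] g 0.148 q [ 0.413  0.384  1.771  0.003  0.984 -0.621]
[ 0.63555629  0.29992851 -0.00306294]
```

Emit:
play_rows([
  [[0,0,0],[0,0,0.12]],
  [[0,0,0],[0,0,0.12]],
  [[0,0,0],[0,0,0.12]],
  [[0,0,0],[0,0,0.12]],
  [[0,0,0],[0,0,0.12]],
  [[0,0,0],[0,0,0.12]],
  [[0,0,0],[0,0,0.12]],
  [[0,0,0],[0,0,0.12]],
  [[0,0,0],[0,0,0.1]],
  [[0,0,0],[0,0,0]],
  [[0,0,0],[0,0,0]],
])

```text
time_s: 47.6
eef_pos: [389.0, 298.7, 101.3]
ee_rot: [-0.002, 0.995, 0.102, 0.002]
force: [1.4, 10.7, -0.2]
grip_width: 0.152
```

Run:
```python
from h import *
s=st();print(s['wrist_torque'])
snap("top","t22"); snap("scene","s22")
a=cv2.imread("pics/t22.png")[200:280,80:180];b=cv2.imread("pics/s22.png")[90:170,300:400]
cv2.imwrite("pics/j22.png",cv2.resize(np.hstack([a,b]),None,fx=4,fy=4,interpolation=cv2.INTER_CUBIC))
```

```text
t 47.6 p [389.  298.7 101.3] yaw 0.205 zax [ 0.003  0.005 -1.   ] F [ 1.4  10.74 -0.23] g 0.152 q [0.414 0.385 1.77  0.003 0.982 0.207]
[ 1.76430178 -0.04508164  0.74269322]
```

View pics/j22.png

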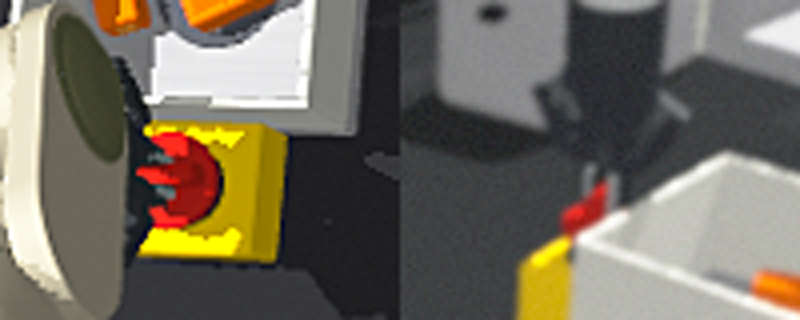

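The wrist torque has risen to 0.74 N m against 0.05 N m friction, so the head is at its stop. Releasing with a small opening and rising straight up.

Emit:
play_rows([
  [[0,0,0],[0,0,0]],
  [[0,0,0],[0,0,0]],
  [[0,0,0],[0,0,0]],
], grip=0.7)

```text
time_s: 48.0
eef_pos: [388.1, 297.1, 100.6]
ee_rot: [-0.001, 0.995, 0.101, 0.0]
force: [-0.7, 0.1, -0.1]
grip_width: 0.3
```

Emit:
play_rows([
  [[0,0,-0.015],[0,0,0]],
  [[0,0,-0.03],[0,0,0]],
  [[0,0,-0.04],[0,0,0]],
  [[0,0,-0.04],[0,0,0]],
  [[0,0,-0.03],[0,0,0]],
  [[0,0.05,0],[0,0,0]],
  [[0,0.06,0],[0,0,0]],
  [[0,0.06,0],[0,0,0]],
  [[0,0.06,0],[0,0,0]],
  [[0,0.06,0],[0,0,0]],
  [[0,0.04,0],[0,0,0]],
  [[0,0,0],[0,0,0]],
])

```text
time_s: 49.2
eef_pos: [438.2, 51.7, 217.3]
ee_rot: [-0.0, 0.995, 0.098, 0.001]
force: [-0.6, 1.0, -0.7]
grip_width: 0.297
```

Run:
```python
from h import *
st()
snap("top","t23"); snap("scene","s23")
a=cv2.imread("pics/t23.png")[140:275,70:185];
cv2.imwrite("pics/j23.png",cv2.resize(a,None,fx=4.4,fy=4.4,interpolation=cv2.INTER_CUBIC))
```

```text
t 49.2 p [438.2  51.7 217.3] yaw 0.197 zax [ 0.001  0.001 -1.   ] F [-0.65  1.02 -0.66] g 0.297 q [-1.500e-01  1.390e-01  1.756e+00  1.000e-03  1.246e+00 -3.470e-01]
```

View pics/j23.png

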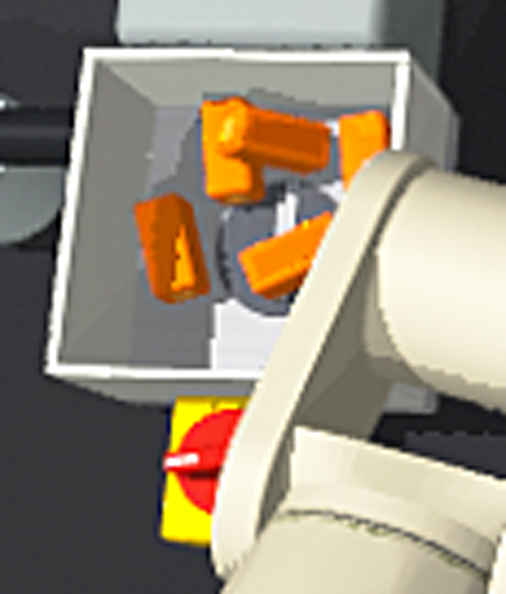

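View pics/s23.png

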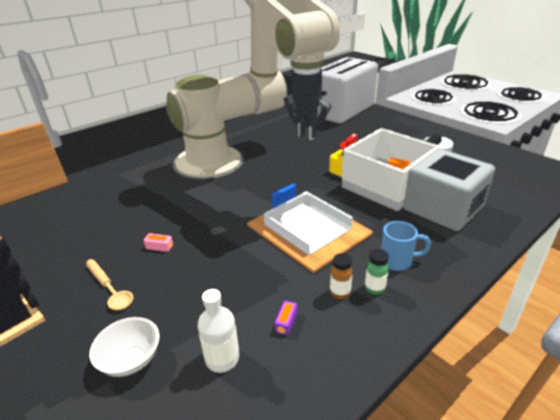

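View pics/t23.png

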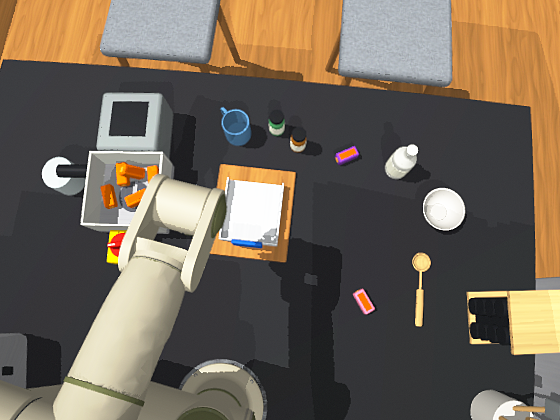

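The head is now crosswise and the tray is flat. I move aside for a last unblocked check.

Emit:
play_rows([
  [[-0.02,0.05,0],[0,0,0]],
  [[-0.02,0.06,0],[0,0,0]],
  [[-0.02,0.06,0],[0,0,0]],
  [[-0.02,0.06,0],[0,0,0]],
  [[-0.02,0.06,0],[0,0,0]],
  [[0,0.04,0],[0,0,0]],
  [[0,0,0],[0,0,0]],
  [[0,0,0],[0,0,0]],
])

```text
time_s: 50.1
eef_pos: [413.8, -201.9, 216.1]
ee_rot: [-0.001, 0.995, 0.101, 0.0]
force: [0.7, -0.2, 0.7]
grip_width: 0.297
```

Run:
```python
from h import *
st()
im=snap("top","t24")[:,:,::-1].copy(); snap("scene","s24")
k=ju(-144,0)
for kn in(1.4,):
  y=JY-kn; u=np.array([np.cos(y),np.sin(y)])*27
  for s in(1,-1):
    q=proj("top",[*(k+s*u),121])[0]; print(q)
cv2.imwrite("pics/j24.png",np.hstack([cv2.resize(im[225:275,95:160],(390,300),interpolation=cv2.INTER_CUBIC),cv2.resize(im[155:265,205:300],(260,300))]))
hsv=cv2.cvtColor(im,cv2.COLOR_BGR2HSV)
m=cv2.inRange(hsv,(105,150,60),(125,255,255)); m[:, :225]=0;m[:,280:]=0;m[:225]=0;m[260:]=0
kk=np.argwhere(m)[:,::-1].astype(float);print("handle",cv2.minAreaRect(unproj("top",kk,87)[:,:2].astype(np.float32)))
```

```text
t 50.1 p [ 413.8 -201.9  216.1] yaw 0.202 zax [ 0.     0.002 -1.   ] F [ 0.71 -0.21  0.69] g 0.297 q [-0.71   0.184  1.705  0.002  1.254 -0.913]
[127.91234264 242.23263791]
[107.23501019 245.23973586]
handle ((427.801025390625, -27.251628875732422), (79.26067352294922, 14.583209037780762), 89.27204132080078)
```

View pics/j24.png

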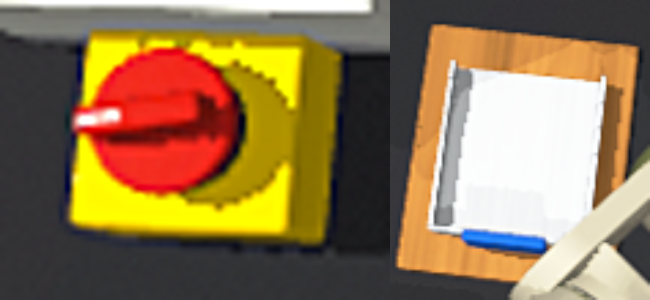

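The bar ends at crop (75,120) and (197,100) match the projection for 1.4 rad with the button up. The tray centre is within about 3 mm of the board's centre. Handing in.

```bash
python3 -c "
from rig import ctrl
print(ctrl.finish_job())"
```

```text
the job is handed in; nothing more can be done
None
```

I did every step in order and handed the job in at about 50 s of the 208 s allowed; no verdict was reported.

- **Stop button:** I pushed it down until it bottomed out at 7 mm and about 20 N, then let go.
- **Chunks:** All five orange chunks went into the tray, and I left the pink and purple look-alikes alone. One chunk was knocked about 30 mm after I placed it, but it stayed in the tray, so I did not correct it.
- **Tipping:** I tipped the tray to 50° over the hopper. Later pictures show all five chunks inside, below the rim, with one resting on another.
- **Tray:** It lies flat on the board, about 3 mm from the board's centre.
- **Red head:** I turned it clockwise until the wrist torque rose to 0.74 N m, which I took as the stop. The last picture matches 1.4 rad with the button up.

At hand-in the arm was clear of everything and the other kitchen things looked unmoved. None of my last checks failed or disagreed.

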